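# Tip the sherd cradle to the gauge mark and hold

### The arm

A 6-joint arm with a two-finger parallel gripper is mounted at the origin on the work surface; the furniture and walls round the work are solid. World frame = base frame: x ahead of the robot, y to its left, z up, the work surface at z = 0. Lengths are in mm, angles in rad, forces in N, time in s.
With the tool pointing down it reaches from about 350 to 950 mm from the base axis. Payload 17.4 kg.
Tool frame: the origin (TCP) lies midway between the tips of the shut fingers; the grasp point (between the pads) lies 19 mm behind it; z points along the fingers, y is the direction in which the jaws open and shut (so a half turn about z gives the same grasp; the last joint's range is limited). The gripper opens to 93 mm and grips with 3 to 60 N. Pads are 15 mm wide; open, the fingers measure 128 mm over their backs; the gripper's body (75 mm by 188 mm) begins 65 mm behind the grasp point.
Start: joints at [-1.2, 0.116, 1.442, -0, 1.584, -0.038], TCP at [268.31, -619.388, 184.446] pointing down, gripper open.
Joint ranges: [-2.83, 2.83], [-0.83, 2.19], [0.07, 2.5], [-1.14, 4.28], [0.01, 3], [-2.97, 2.97]. Speed limits (rad/s): [1.89, 1.89, 2.22, 3.14, 3.14, 3.14].

### API

Orientations are given as a rotation vector (axis times angle).
In Python, from rig import ctrl, viewer, spotter gives the robot as it stands. The module is installed in compiled form; this text tells all that it offers.
- The arm moves only by the tool jog_arm, never from a script. Its argument "deltas" is text: rows parted by semicolons, each of 7 numbers parted by spaces: the closure in counts, from 0 (fully open) to 255 (shut), then the shift along the tool's x, y, z in cm, then the turn, a rotation vector about the tool's x, y, z in units of 5 degrees (1.0 is 5 degrees). In form: gripper dx dy dz wx wy wz; .... A call has 1 to 5 rows; each row shifts and turns the commanded pose from where the row before left it, along the tool's axes as they then stand; what a row does not reach is not made up. A row lasts 1/10 s, in which the tool goes at most 50 mm and 8.59 degrees, less where a joint would pass 70% of its speed; a pose out of reach is approached as far as the arm can. A call with a gripper value outside its range is refused whole. The fingers move at their own pace and stop on an object; "squeeze" is the grip in N (left out, the last holds). Time passes only in rows, so rows that do not move let the fingers close. It gives the time, the measured TCP pose, the force and the opening at its end, in the units of the state.
- ctrl.read_state(): the state, without advancing time (a new reading comes with each control period).
- viewer.get_image(name): name is "scene" or "top" or "wrist"; returns a dict with "image" (400x640x3 uint8, blue, green, red), "intrinsics" (3x3 intrinsics, pixels), "rvec" (rotation vector, rad) and "tvec" (3), from world to camera coordinates, as OpenCV has them. Camera axes: x right, y down, z forward; pixel columns grow to the right and rows downward; lengths in mm; the calibration is good to about 2 mm. A picture is of the moment at which its call begins. There is no depth.
- ctrl.finish_job(): hands the job in, once; it reports no verdict.
Trained networks look in a picture, given as the dict that the camera call returned (one of the last four; its "shot" number tells which), for a name from the list of things; names that differ only in an ending like _2 or _b are one class to them, and where a whole thing is asked for, a point or a joint stands for the part that bears it (a point fixed in the world has none). Each returns a list of dicts, best first, with "confidence" (0 to 1); they miss things now and then, are a little off and sometimes report something else, mostly with a low value. They report only what shows in the picture. A call takes as long as a camera call.
- spotter.recognise(picture, thing): "xy" ([column, row] in pixels, amid what is visible of it).
- spotter.silhouettes(picture, thing): "mask" (400x640 bool, what is visible of it) and "xy" ([column, row] in pixels, amid what is visible of it).
The state is a dict: "clock": time; "joint_pos": joint angles; "joint_velocities": joint speeds; "effort": joint torques, N m; "eef_pos": TCP position; "orientation": TCP orientation; "ft_force": force on the tool from outside, world axes, zero at the start; "ft_torque": the same for the moment, N m; "width": opening from 0.0 (shut) to 1.0 (fully open).
Only numpy, scipy, OpenCV 4.12 (cv2) and the standard library are available. Lean on these libraries where they do the work, as an engineer would, in place of code of your own. Each camera call takes 0.05 s, during which the arm holds its last target.

### The job

Stand the angle gauge in the pocket of the tilting cradle, its dial facing the same side as the cradle's lock knob, and let go of it. Then press the tray down by its rubber pad, without sending the sherd sliding, until the gauge's swinging needle has settled inside the red band, and finish holding it there with the needle at rest, so that I can tighten the lock knob; leave the other things on the bench alone.

Things in the scene. Friction and masses are not known exactly. Their poses are not given: they have to be found in the camera images.
- cradle: fixed tilting cradle: grey base 160 x 170 mm, two uprights (77 mm either side in x, 89 mm high) carrying an aluminium tray on a hinge. Origin under the hinge at bench level; -x is its front, with the black lock knob (95 mm in front of the origin, 75 mm high). The tray runs along y, from 109 mm on the -y side to 127 mm on the +y side, and is 112 mm wide
- tray_axis (a point): middle of the tray's hinge axis, 75 mm above the bench; the axis runs along the cradle's x
- tray (a joint): tilt of the tray, rad: 0 level, resting on its stop by its own weight; grows as the rubber pad end (cradle +y) goes down, up to 0.5. Nearly free hinge: it falls back to 0 when let go. Pressing the pad down takes about 2 to 4 N
- press_pad (a point): centre of the top of the black rubber press pad (40 x 34 mm) at the tray's light end, 108 mm from the hinge axis towards cradle +y, 2 mm above the axis when level; a wooden ledge 24 mm inboard of this point stands 5 mm higher than the pad; turns with the tray (own axes as the cradle's when level)
- pocket (a point): centre of the floor of the rectangular pocket for the gauge foot, on the tray's heavy end, 53 mm from the hinge axis towards cradle -y and 74 mm above the bench; opening 33 mm (x) by 83 mm (y), 10 mm deep, chamfered mouth; axes as the tray's
- angle_gauge: loose gravity angle gauge, 0.25 kg, standing on the bench: aluminium foot 30 mm (x) by 80 mm (y) by 16 mm high, black case 26 mm thick (x) by 82 mm wide up to 90 mm, then a ribbed neck to grip, 22 mm thick (x) by 48 mm wide, up to 115 mm. Origin: centre of the underside; z up; the white dial is on its -x face
- neck (a point): point to grip inside the gauge's neck, 103 mm above its underside; grip across the 22 mm (gauge x)
- dial_face (a point): centre of the white dial on the gauge's -x face, 51 mm above its underside, 13 mm in front of its middle; dial 72 mm across
- needle (a joint): black weighted needle on the dial, swings freely so that its tip always comes to rest pointing up. Value: angle of the tip from the gauge's own top, rad, positive towards the gauge's -y (to the right as one looks at the dial); with the gauge seated dial to the front it comes to rest at the tray's tilt, a second or two after the tray stops
- needle_tip (a point): tip of the needle, 29 mm from its pivot; z along the needle
- red_band (a joint): setting of the red band on the dial's rim, rad, measured as the needle's angle (0.17 to 0.40); already set, it stays put. The band is 0.085 rad to either side of this value
- band_mid (a point): middle of the red band, 29 mm from the dial centre; z points radially outward through it
- sherd: loose red-brown pottery sherd, 94 x 69 x 14 mm, 50 g, lying on the cork lining of the tray between the pocket and a low wooden ledge beside the pad; origin under its middle
- beaker: bystander: clear beaker, 62 mm across, 78 mm tall; origin under its middle
- spatula: bystander: spatula with a wooden handle, 185 mm long, lying; origin under its middle
- wash_bottle: bystander: white wash bottle, 72 mm across, 164 mm tall; origin under its middle
- lens: bystander: black hand lens, 187 mm long, lying; origin under its middle
- lamp_head (a point): obstacle: middle of the underside of the bench lamp's round head, 176 mm across, that hangs over the far part of the bench about 335 mm up (its post stands far left); never moves. Carry things past it on the robot's side, clear of the wrist and gripper

How it is judged (in metres and radians):
On the way:
1. the gauge stands in the pocket, dial to the lock knob's side, let go, the tray level (distance between angle_gauge and pocket below 0.005 m and x of dial_face in the frame of pocket below -0.008 m and contact force between the fingers and angle_gauge below 0.05 N and value of joint tray below 0.04 rad), for 0.3 s.
At the end, for the whole second after the job is handed in: gauge within 5 mm of the pocket floor centre, dial to the lock knob's side, untouched; needle within 0.085 rad of the red band's middle and under 0.25 rad/s; fingers bear on the tray with over 0.5 N; sherd still in place, 50 to 80 mm from the pad (distance between angle_gauge and pocket below 0.005 m and x of dial_face in the frame of pocket below -0.008 m and contact force between each of the arm, the fingers and angle_gauge below 0.05 N and angle between the z axis of needle_tip and the z axis of band_mid, either way round below 0.085 rad and velocity of joint needle between -0.25 and 0.25 rad/s and contact force between the fingers and cradle above 0.5 N and distance between sherd and press_pad between 0.05 and 0.08 m); the arm keeps its last pose, push and grip.
It fails at once if a bystander is shifted by more than 3 cm (distance of any of beaker, spatula, wash_bottle, lens from where it was at the start of the episode above 0.03 m).
It fails at once if the sherd slides off its place on the tray (distance between sherd and press_pad below 0.045 m or distance between sherd and press_pad above 0.085 m).
It fails at once if the gauge is knocked over (angle between angle_gauge's own z axis and vertical above 0.8 rad).
It also fails if it takes over 51 s, if anything falls off the work surface, if the arm or the gripper's body presses on something with over 40 N, if the wrist force passes 120 N, or if a joint passes its speed limit or range.

## Working session

There is one attempt and no reset: what is moved stays moved. The work goes in short steps, Python scripts to look and compute and a tool call to move; the robot and the scene stay as the last step left them, time stands still between calls to the robot, and variables do not carry over. Pictures are saved under pics/ and viewed, and the job is handed in when it is done.

Besides the shell and the picture viewer there is one more tool, called after "Request:" as name(argument=value, ...), one argument or row to a line, values as JSON. jog_arm: Moves the arm, as the interface text tells. Its arguments: {"type":"object","properties":{"deltas":{"type":"string"},"squeeze":{"type":"number"}},"required":["deltas"]}

```bash
mkdir -p pics; cat > h.py <<'E'
import numpy as np, cv2, pickle
from rig import ctrl, viewer, spotter
def shot(n,tag):
    p=viewer.get_image(n); cv2.imwrite(f'pics/{tag}.png',p['image']); pickle.dump(p,open(f'pics/{tag}.pkl','wb')); return p
def cam(p):
    R=cv2.Rodrigues(np.array(p['rvec'],float))[0]; t=np.array(p['tvec'],float).ravel(); return R,t,np.array(p['intrinsics'])
def ray(p,xy):
    R,t,K=cam(p); d=R.T@np.linalg.inv(K)@np.array([xy[0],xy[1],1.]); return -R.T@t,d
def atz(p,xy,z):
    o,d=ray(p,xy); return o+d*(z-o[2])/d[2]
def proj(p,X):
    return cv2.projectPoints(np.atleast_2d(np.array(X,float)),np.array(p['rvec'],float),np.array(p['tvec'],float),np.array(p['intrinsics']),None)[0][:,0]
E
python3 - <<'E'
from h import *
print(ctrl.read_state())
for n in ('scene','top','wrist'):
    p=shot(n,n+'0'); R,t,K=cam(p); print(n,(-R.T@t).round(),K[0,0])
    for th in ('cradle','angle_gauge','sherd','beaker','spatula','wash_bottle','lens','press_pad','needle','dial_face','pocket','red_band'):
        try: r=spotter.recognise(p,th)
        except Exception as e: print(th,e); continue
        print(th,[(np.round(a['xy']),round(a['confidence'],2)) for a in r[:2]])
E
```

```text
{'clock': 0.0, 'joint_pos': array([-1.19983525e+00,  1.16487133e-01,  1.44226111e+00, -1.89440574e-06,
        1.58399019e+00, -3.77916895e-02]), 'joint_velocities': array([-0.00031689,  0.00045938, -0.00058973, -0.00145655,  0.00037691,
       -0.00211753]), 'effort': array([-3.61567669e-03, -7.21262240e+01, -6.22613811e+01,  7.77840754e-02,
        2.38768780e-02, -6.46907415e-05]), 'eef_pos': array([ 268.19833488, -619.169532  ,  183.70700475]), 'orientation': array([-3.07510291e+00, -6.37377541e-01,  3.01260187e-04]), 'ft_force': array([-0.50131557,  0.21541173,  0.15556259]), 'ft_torque': array([0.00485044, 0.0164258 , 0.01090735]), 'width': 1.0016859637911848}
scene [-244. 1009.  866.] 441.71186246757213
cradle [(array([367., 251.]), 0.62), (array([297., 284.]), 0.56)]
angle_gauge [(array([396., 204.]), 0.86)]
sherd [(array([295., 278.]), 0.8), (array([296., 266.]), 0.41)]
beaker []
spatula []
wash_bottle [(array([216., 300.]), 0.81)]
lens [(array([367., 252.]), 0.98)]
press_pad [(array([295., 270.]), 0.78)]
needle []
dial_face [(array([392., 202.]), 0.71)]
pocket [(array([298.
[... 180 characters left out ...]
rray([423., 216.]), 0.6)]
sherd [(array([252., 225.]), 0.75), (array([423., 216.]), 0.16)]
beaker [(array([408., 261.]), 0.72)]
spatula [(array([361., 180.]), 0.63)]
wash_bottle [(array([196., 195.]), 0.81), (array([268., 219.]), 0.35)]
lens [(array([346., 238.]), 0.91), (array([421., 215.]), 0.32)]
press_pad [(array([268., 220.]), 0.81)]
needle []
dial_face [(array([421., 213.]), 0.8)]
pocket [(array([267., 219.]), 0.92), (array([266., 222.]), 0.56)]
red_band [(array([425., 214.]), 0.49)]
wrist [ 331. -593.  385.] 283.47689570573675
cradle []
angle_gauge []
sherd []
beaker [(array([52.,  6.]), 0.61)]
spatula []
wash_bottle []
lens []
press_pad []
needle []
dial_face []
pocket []
red_band []
```

View pics/scene0.png

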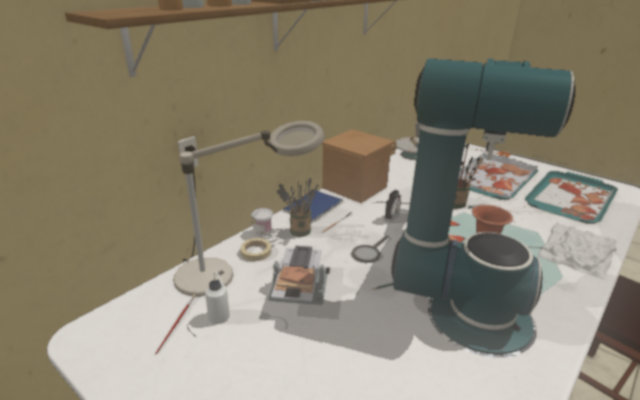

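View pics/top0.png

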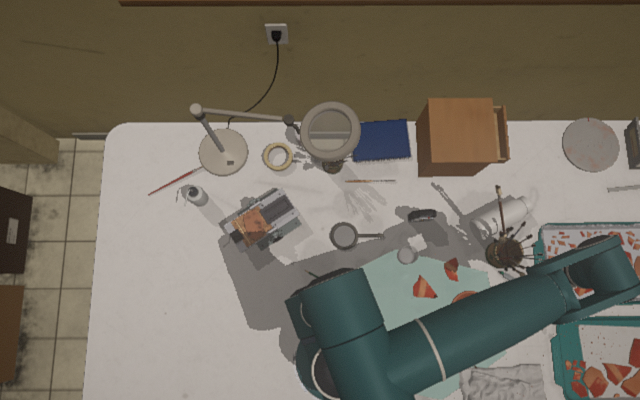

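```bash
python3 - <<'E'
import cv2
a=cv2.imread('pics/top0.png')[150:300,170:470]; cv2.imwrite('pics/top0c.png',cv2.resize(a,(800,400),interpolation=cv2.INTER_CUBIC))
a=cv2.imread('pics/scene0.png')[170:340,200:440]; cv2.imwrite('pics/scene0c.png',cv2.resize(a,(800,567),interpolation=cv2.INTER_CUBIC))
E
```

```text
(no output)
```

View pics/top0c.png

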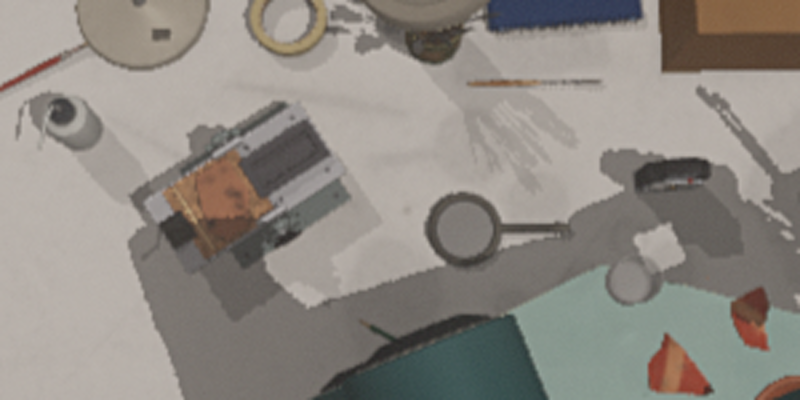

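View pics/scene0c.png

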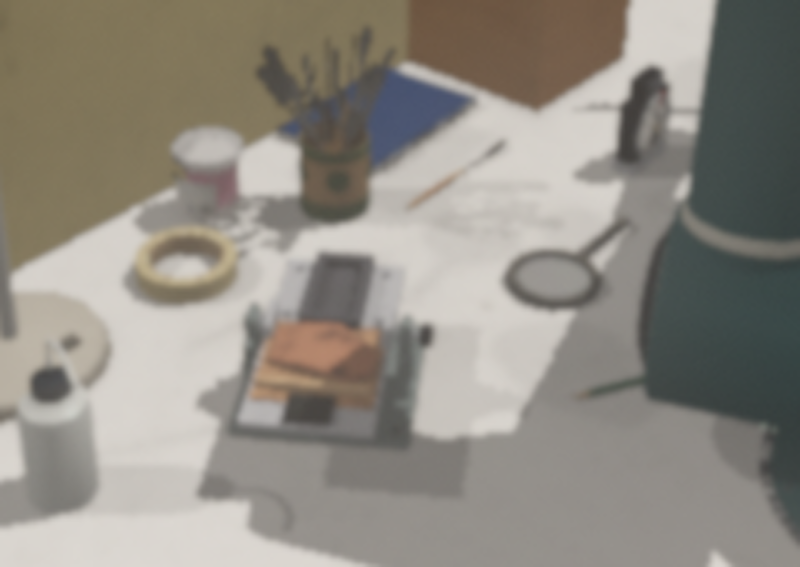

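```bash
python3 - <<'E'
from h import *
t=pickle.load(open('pics/top0.pkl','rb')); s=pickle.load(open('pics/scene0.pkl','rb'))
c=lambda x,y:(170+x*300/800,150+y*150/400)
print('pad',atz(t,c(178,230),77)); print('pocket',atz(t,c(288,155),80)); print('knob',atz(t,c(290,228),75))
print('gauge top',atz(t,c(672,168),108)); print('lens',atz(t,c(464,230),5),atz(t,c(570,230),5))
for n in [(636,172),(710,168)]: print(atz(t,c(*n),90))
print('bottle',atz(t,c(62,110),160))
print('scene gauge base',atz(s,(394,220),0), 'pad',atz(s,(294,292),77))
print('lamp',atz(t,(331,133),335))
R,tt,K=cam(pickle.load(open('pics/wrist0.pkl','rb'))); print(R, cv2.Rodrigues(ctrl.read_state()['orientation'])[0])
print('beaker',atz(t,(408,258),60))
E
```

```text
pad [402.31554545 331.78561994  77.        ]
pocket [496.68391141 194.50392716  80.        ]
knob [404.35098464 191.42160167  75.        ]
gauge top [ 472.75414047 -284.90006592  108.        ]
lens [408.99841188 -31.79613836   5.        ] [ 408.27880376 -171.00120045    5.        ]
[ 470.92738745 -243.65497375   90.        ]
[ 475.54146564 -336.91782527   90.        ]
bottle [538.98938783 462.53635992 160.        ]
scene gauge base [ 459.57194727 -288.48104984    0.        ] pad [400.27421512 333.24957437  77.        ]
lamp [672.59345287  22.20603674 335.        ]
[[ 3.97938910e-01 -9.17411916e-01  2.01061398e-05]
 [-8.89953557e-01 -3.86023181e-01  2.42834862e-01]
 [-2.22771835e-01 -9.66513340e-02 -9.70067642e-01]] [[ 9.17602853e-01  3.97498431e-01 -3.83691113e-05]
 [ 3.97498433e-01 -9.17602853e-01  3.40961340e-05]
 [-2.16544462e-05 -4.65383714e-05 -9.99999999e-01]]
beaker [ 328.19275782 -241.45583909   60.        ]
```

View pics/wrist0.png

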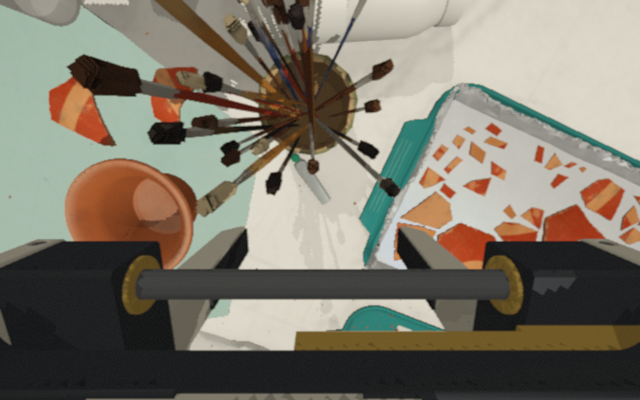

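```bash
cat >> h.py <<'E'
def Rth(th):
    c,s=np.cos(th),np.sin(th); return np.array([[c,s,0],[s,-c,0],[0,0,-1.]])
def pose():
    s=ctrl.read_state(); R=cv2.Rodrigues(s['orientation'])[0]; return np.array(s['eef_pos']),np.arctan2(R[1,0],R[0,0]),s
def plan(g,wps,p=None,th=None,dec=2):
    """wps: list of (xyz,theta,n rows)"""
    if p is None: p,th,_=pose()
    p=p.copy()
    out=[]
    for X,t2,n in wps:
        X=np.array(X,float)
        for k in range(n):
            f=1/(n-k); d=(X-p)*f; dt=(t2-th)*f
            loc=np.round(Rth(th).T@d/10,dec); w=np.round(-dt/np.radians(5),dec)
            out.append(f"{g} {loc[0]:g} {loc[1]:g} {loc[2]:g} 0 0 {w:g}")
            p=p+Rth(th)@loc*10; th=th-w*np.radians(5)
    for i in range(0,len(out),5): print('; '.join(out[i:i+5]))
    print('end',p.round(1),round(th,3))
E
python3 - <<'E'
from h import *
p,th,_=pose()
plan(0,[((268,-619,290),th,3),((473,-350,270),np.radians(93),12)])
E
```

```text
0 -0 -0.02 -3.52 0 0 -0; 0 -0.01 -0.01 -3.52 0 0 -0; 0 -0 -0.02 -3.52 0 0 -0; 0 2.46 -1.38 0.17 0 0 -1.16; 0 2.58 -1.12 0.17 0 0 -1.16
0 2.69 -0.86 0.17 0 0 -1.16; 0 2.76 -0.58 0.17 0 0 -1.16; 0 2.8 -0.3 0.17 0 0 -1.16; 0 2.82 -0.01 0.16 0 0 -1.16; 0 2.8 0.27 0.17 0 0 -1.16
0 2.76 0.56 0.16 0 0 -1.16; 0 2.69 0.83 0.17 0 0 -1.16; 0 2.6 1.1 0.16 0 0 -1.16; 0 2.47 1.35 0.17 0 0 -1.16; 0 2.32 1.6 0.16 0 0 -1.16
end [ 473. -350.  270.] 1.624
```

Request:
jog_arm(
  deltas="0 0 0 -3.5 0 0 0; 0 0 0 -3.5 0 0 0; 0 0 0 -3.5 0 0 0; 0 2.46 -1.38 0.17 0 0 -1.16; 0 2.58 -1.12 0.17 0 0 -1.16",
)

```text
clock: 2.45
eef_pos: [302.6, -574.6, 287.1]
orientation: [2.993, 0.949, 0.0]
ft_force: [0.5, -0.3, -0.1]
width: 1.001
```

Request:
jog_arm(
  deltas="0 2.69 -0.86 0.17 0 0 -1.16; 0 2.76 -0.58 0.17 0 0 -1.16; 0 2.8 -0.3 0.17 0 0 -1.16; 0 2.82 0 0.16 0 0 -1.16; 0 2.8 0.27 0.17 0 0 -1.16",
)

```text
clock: 2.95
eef_pos: [388.5, -461.6, 277.7]
orientation: [2.66, 1.671, 0.0]
ft_force: [-0.6, 0.3, 0.0]
width: 1.004
```

Request:
jog_arm(
  deltas="0 2.76 0.56 0.16 0 0 -1.16; 0 2.69 0.83 0.17 0 0 -1.16; 0 2.6 1.1 0.16 0 0 -1.16; 0 2.47 1.35 0.17 0 0 -1.16; 0 2.32 1.6 0.16 0 0 -1.16",
)

```text
clock: 3.45
eef_pos: [473.9, -349.5, 269.5]
orientation: [2.157, 2.284, 0.0]
ft_force: [0.5, -0.5, 0.8]
width: 1.0
```

Request:
jog_arm(
  deltas="0 0 0 0 0 0 0; 0 0 0 0 0 0 0",
)

```text
clock: 3.65
eef_pos: [473.5, -350.3, 269.5]
orientation: [2.162, 2.279, -0.0]
ft_force: [0.8, -0.2, 0.1]
width: 0.999
```

```bash
python3 - <<'E'
from h import *
p=shot('wrist','w1'); print(pose()[:2], np.round(pose()[2]['ft_force'],2)); R,t,K=cam(p); print((-R.T@t).round())
for th in ('angle_gauge','neck'):
  for a in spotter.silhouettes(p,th)[:1]:
    print(th,a['xy'],a['confidence'],a['mask'].sum())
E
```

```text
(array([ 473.17529282, -350.82623665,  269.52628009]), np.float64(1.6221799472536564)) [ 0.9  -0.37  0.03]
[ 471. -284.  470.]
angle_gauge [328.4, 139.6] 0.8 1336
neck [326.8, 141.0] 0.73 1242
```

View pics/w1.png

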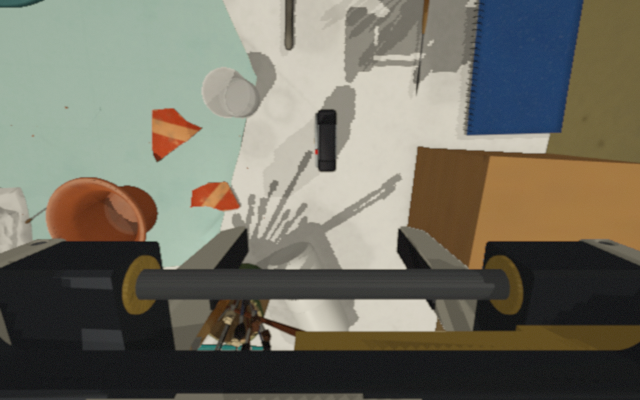

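```bash
python3 - <<'E'
from h import *
p=pickle.load(open('pics/w1.pkl','rb'))
a=p['image'][100:185,280:370]; cv2.imwrite('pics/w1c.png',cv2.resize(a,None,fx=6.5,fy=6.5,interpolation=cv2.INTER_NEAREST))
g=cv2.cvtColor(p['image'],cv2.COLOR_BGR2GRAY)
def pr(x,y,yaw,dz=0):
    c,s=np.cos(yaw),np.sin(yaw)
    pts=[]
    for (hx,hy,z) in [(13,41,90),(11,24,115)]:
        for sx,sy in [(-1,-1),(-1,1),(1,1),(1,-1)]:
            X=sx*hx;Y=sy*hy; pts.append((x+c*X-s*Y,y+s*X+c*Y,z))
    return proj(p,pts)
m=(g<70).astype(np.uint8); n,l,st,ce=cv2.connectedComponentsWithStats(m)
i=l[140,326]; print(st[i],ce[i]); ys,xs=np.nonzero(l==i)
print(cv2.minAreaRect(np.c_[xs,ys].astype(np.float32)))
print('at z=100',atz(p,ce[i],100))
print(pr(475,-288,0.05).round(1))
E
```

```text
[ 317  110   19   61 1017] [326.39528024 139.36873156]
((326.0, 140.0), (60.0, 18.0), 90.0)
at z=100 [ 476.89923557 -295.98773735  100.        ]
[[315.3 164.2]
 [315.1  99.6]
 [335.6  99.6]
 [334.7 164.3]
 [316.4 152.9]
 [316.3 112.4]
 [334.7 112.5]
 [334.1 152.9]]
```

View pics/w1c.png

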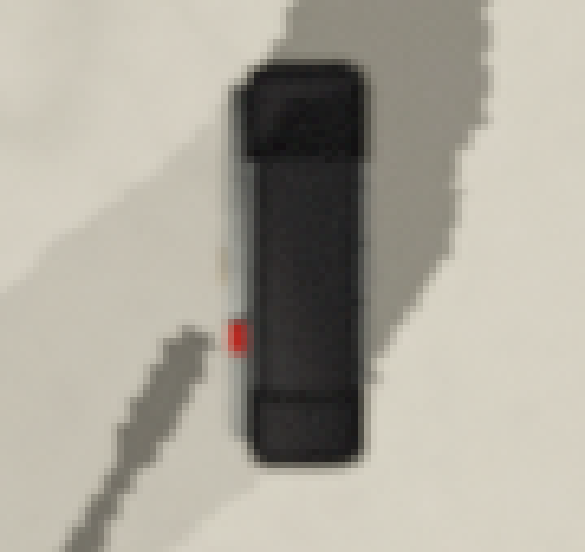

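```bash
python3 - <<'E'
from h import *
plan(0,[((477.5,-299,150),1.622,4),((477.5,-299,94),1.622,3)],np.array([473.,-350.5,269.5]),1.622)
E
```

```text
0 1.28 0.18 2.99 0 0 -0; 0 1.28 0.18 2.99 0 0 -0; 0 1.28 0.18 2.98 0 0 -0; 0 1.28 0.17 2.99 0 0 -0; 0 0 0 1.87 0 0 -0
0 0 0 1.86 0 0 -0; 0 0 0 1.87 0 0 -0
end [ 477.5 -299.    94. ] 1.622
```

Request:
jog_arm(
  deltas="0 1.28 0.18 2.99 0 0 0; 0 1.28 0.18 2.99 0 0 0; 0 1.28 0.18 2.98 0 0 0; 0 1.28 0.17 2.99 0 0 0; 0 0 0 1.87 0 0 0",
)

```text
clock: 4.3
eef_pos: [476.9, -298.3, 129.1]
orientation: [-2.162, -2.277, 0.0]
ft_force: [0.7, -0.3, -0.5]
width: 1.002
```

Request:
jog_arm(
  deltas="0 0 0 1.86 0 0 0; 0 0 0 1.87 0 0 0; 0 0 0 0 0 0 0",
)

```text
clock: 4.6
eef_pos: [476.4, -299.0, 91.5]
orientation: [-2.162, -2.275, 0.001]
ft_force: [-0.6, 0.6, -0.6]
width: 1.003
```

```bash
python3 - <<'E'
from h import *
p=shot('wrist','w2'); print(pose()[:2], np.round(pose()[2]['ft_force'],2))
p=shot('scene','s2');a=p['image'][150:260,340:480]; cv2.imwrite('pics/s2c.png',cv2.resize(a,None,fx=5,fy=5,interpolation=cv2.INTER_CUBIC))
E
```

```text
(array([ 476.99248199, -299.35298787,   93.33000498]), np.float64(1.6220525969452195)) [ 0.94 -0.1  -0.56]
```

View pics/w2.png

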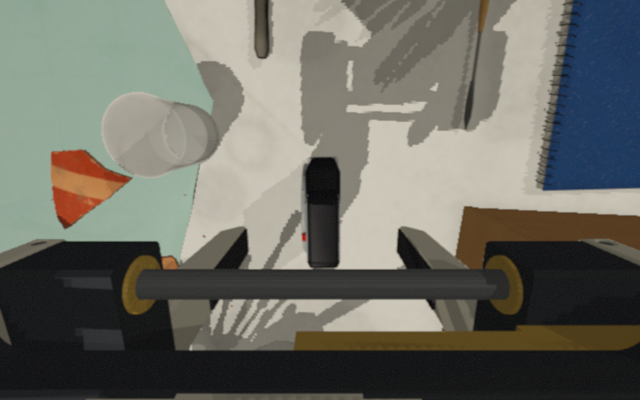

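View pics/s2c.png

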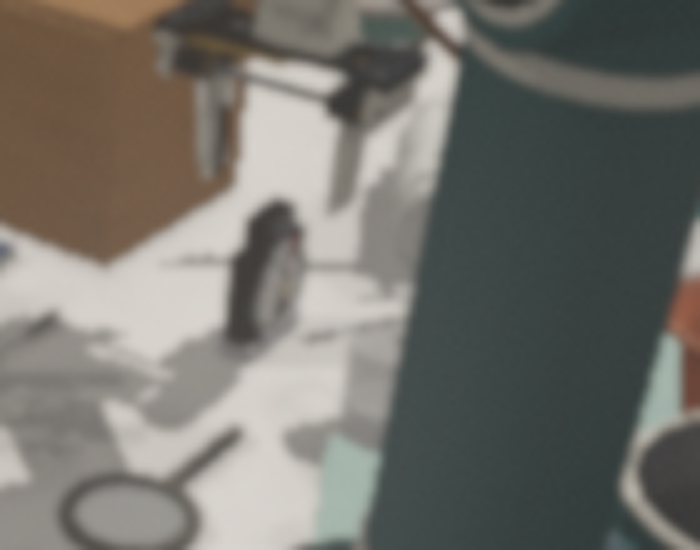

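```bash
cat >> h.py <<'E'
def gpts(x,y,yaw,z0=0):
    c,s=np.cos(yaw),np.sin(yaw); pts=[]
    for (hx,hy,z) in [(13,41,90),(11,24,115),(15,40,0)]:
        for sx,sy in [(-1,-1),(-1,1),(1,1),(1,-1)]:
            X=sx*hx;Y=sy*hy; pts.append((x+c*X-s*Y,y+s*X+c*Y,z+z0))
    return np.array(pts)
E
python3 - <<'E'
from h import *
for n in ('w1','w2','s2'):
  p=pickle.load(open(f'pics/{n}.pkl','rb'))
  im=cv2.resize(p['image'],None,fx=5,fy=5,interpolation=cv2.INTER_CUBIC)
  q=proj(p,gpts(477.5,-299,.051)); 
  for k,col in ((0,(0,255,0)),(4,(255,0,255)),(8,(255,255,0))):
    cv2.polylines(im,[np.int32((q[k:k+4]+.5)*5)],True,col,1)
  t=proj(p,[(477,-299,93)])[0]; cv2.circle(im,tuple(np.int32((t+.5)*5)),4,(0,0,255),-1)
  c=np.int32(q.mean(0)*5); a=im[max(c[1]-300,0):c[1]+300,max(c[0]-300,0):c[0]+300]; cv2.imwrite(f'pics/{n}o.png',a)
E
```

```text
(no output)
```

View pics/w2o.png

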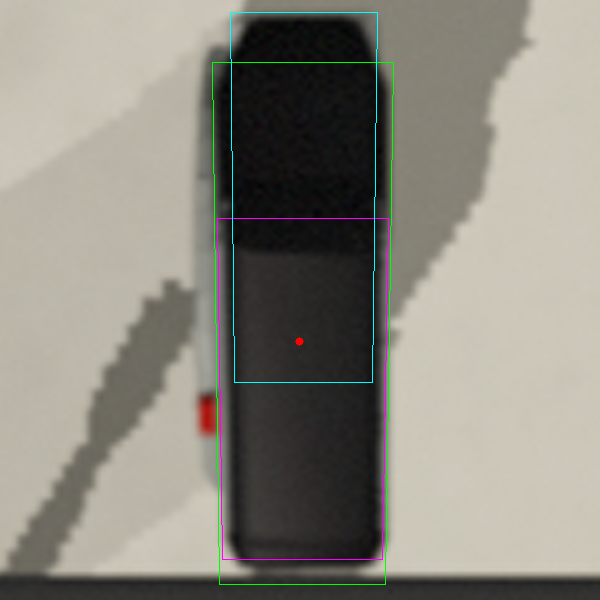

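View pics/s2o.png

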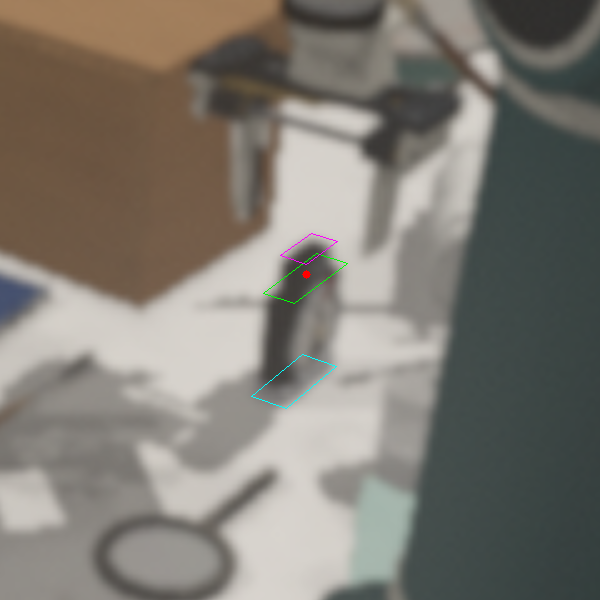

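View pics/w1o.png

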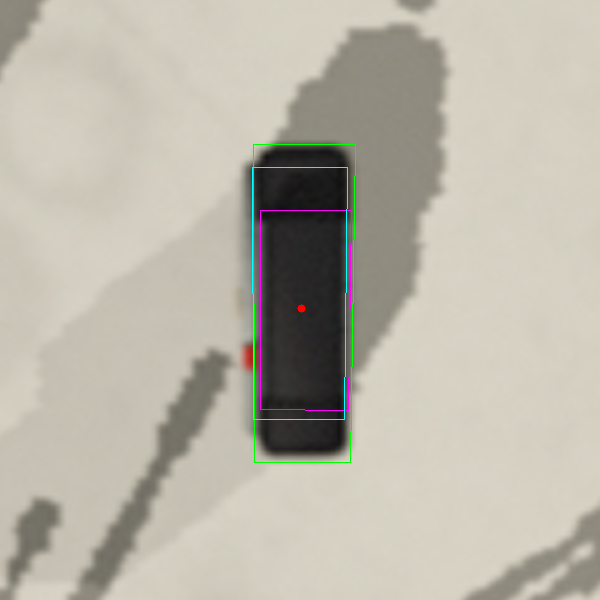

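```bash
python3 - <<'E'
from h import *
for n in ('w2','s2'):
  p=pickle.load(open(f'pics/{n}.pkl','rb'))
  for h in (0,15,30,45):
   T=np.array([477,-299,93.3]);R=Rth(1.622)
   print(n,h,proj(p,[T+R@np.array([dx,dy,-h]) for dy in (-46.5,46.5) for dx in (0,7.5)]).round(0).tolist())
E
```

```text
w2 0 [[259.0, 222.0], [258.0, 212.0], [385.0, 222.0], [385.0, 213.0]]
w2 15 [[254.0, 229.0], [253.0, 219.0], [389.0, 229.0], [390.0, 219.0]]
w2 30 [[248.0, 237.0], [248.0, 226.0], [395.0, 237.0], [396.0, 226.0]]
w2 45 [[242.0, 246.0], [241.0, 234.0], [401.0, 247.0], [402.0, 234.0]]
s2 0 [[405.0, 200.0], [404.0, 200.0], [383.0, 192.0], [382.0, 193.0]]
s2 15 [[405.0, 196.0], [404.0, 197.0], [383.0, 189.0], [382.0, 190.0]]
s2 30 [[406.0, 192.0], [405.0, 193.0], [384.0, 185.0], [383.0, 186.0]]
s2 45 [[406.0, 189.0], [405.0, 190.0], [384.0, 182.0], [383.0, 183.0]]
```

Request:
jog_arm(
  deltas="255 0 0 0 0 0 0; 255 0 0 0 0 0 0; 255 0 0 0 0 0 0; 255 0 0 0 0 0 0; 255 0 0 0 0 0 0",
  squeeze=25,
)

```text
clock: 5.2
eef_pos: [477.8, -299.0, 94.1]
orientation: [2.162, 2.279, 0.0]
ft_force: [-0.1, 0.5, 0.7]
width: 0.616
```

Request:
jog_arm(
  deltas="255 0 0 0 0 0 0; 255 0 0 0 0 0 0; 255 0 0 0 0 0 0",
)

```text
clock: 5.5
eef_pos: [477.8, -299.0, 93.9]
orientation: [-2.162, -2.279, -0.0]
ft_force: [0.0, 0.2, 0.3]
width: 0.36
```

```bash
python3 - <<'E'
from h import *
p=shot('wrist','w3'); print(pose()[:2], np.round(pose()[2]['ft_force'],2))
im=cv2.resize(p['image'][130:300,230:410],None,fx=4,fy=4,interpolation=cv2.INTER_CUBIC);cv2.imwrite('pics/w3c.png',im[:600])
E
```

```text
(array([ 477.76302201, -298.99895431,   93.94393851]), np.float64(1.623558675213547)) [ 0.26  0.19 -0.2 ]
```

View pics/w3c.png

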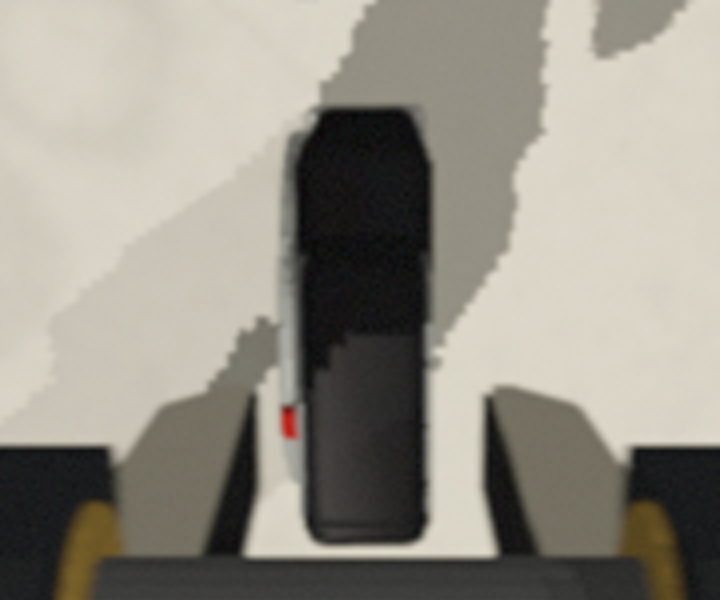

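Still closing.

Request:
jog_arm(
  deltas="255 0 0 0 0 0 0; 255 0 0 0 0 0 0; 255 0 0 0 0 0 0",
)

```text
clock: 5.85
eef_pos: [477.8, -299.0, 93.9]
orientation: [-2.162, -2.279, -0.0]
ft_force: [-0.9, 0.2, -0.5]
width: 0.062
```

```bash
python3 - <<'E'
from h import *
p=shot('wrist','w4'); print(pose()[:2], np.round(pose()[2]['ft_force'],2),pose()[2]['width'])
im=cv2.resize(p['image'][130:300,230:410],None,fx=4,fy=4,interpolation=cv2.INTER_CUBIC);cv2.imwrite('pics/w4c.png',im[:600])
E
```

```text
(array([ 477.74626424, -299.00632233,   93.93715952]), np.float64(1.6235229205492627)) [-0.09 -0.17  0.49] 0.027199583346793493
```

View pics/w4c.png

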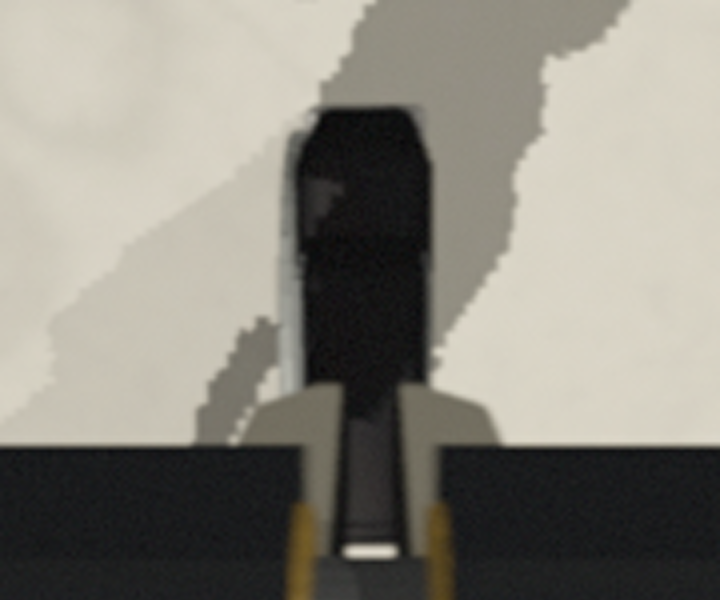

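Request:
jog_arm(
  deltas="255 0 0 0 0 0 0; 255 0 0 0 0 0 0",
)

```text
clock: 6.1
eef_pos: [477.7, -299.0, 93.9]
orientation: [-2.162, -2.279, 0.0]
ft_force: [-0.7, -0.2, -0.1]
width: 0.007
```

```bash
python3 - <<'E'
from h import *
P,th,s=pose(); print(P,th,np.round(s['ft_force'],2),s['width'])
for n in ('scene','wrist'):
  p=shot(n,n+'5')
  im=cv2.resize(p['image'],None,fx=5,fy=5,interpolation=cv2.INTER_CUBIC)
  for h,c in ((0,(0,0,255)),(15,(0,255,0)),(30,(255,0,255))):
    q=proj(p,[P+np.array([0,0,h])])[0]; print(n,h,q); cv2.circle(im,tuple(np.int32((q+.5)*5)),4,c,-1)
  c=np.int32(q*5); cv2.imwrite(f'pics/{n}5c.png',im[c[1]-300:c[1]+300,c[0]-300:c[0]+300])
E
```

```text
[ 477.74438698 -299.00922041   93.94613276] 1.6235580709117563 [-0.74 -0.16 -0.07] 0.0065472892735050445
scene 0 [393.71107622 195.7979228 ]
scene 15 [394.0928501  192.24862792]
scene 30 [394.47801145 188.66784035]
wrist 0 [320.94661069 221.43038345]
wrist 15 [320.85697095 228.24094253]
wrist 30 [320.75298945 236.14114488]
```

View pics/scene5c.png

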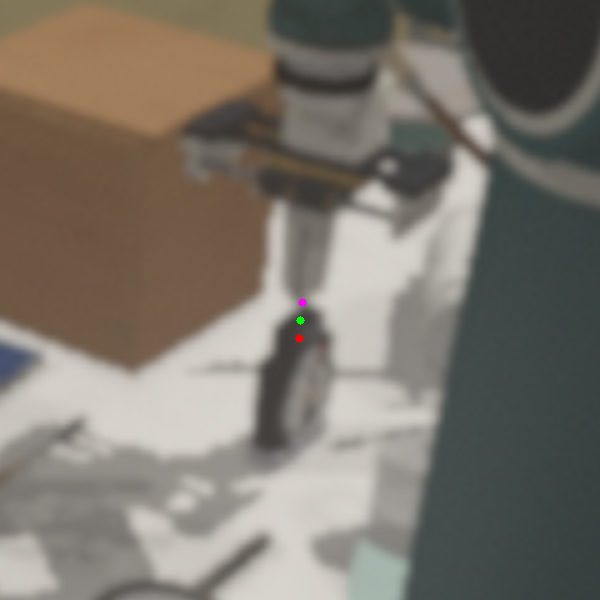

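View pics/wrist5c.png

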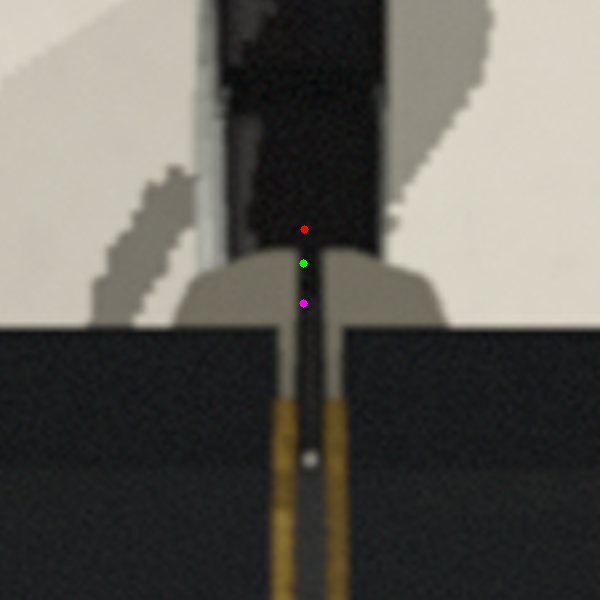

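Request:
jog_arm(
  deltas="110 0 0 0 0 0 0; 110 0 0 0 0 0 0; 110 0 0 0 0 0 0; 110 0 0 0 0 0 0; 110 0 0 0 0 0 0",
)

```text
clock: 6.7
eef_pos: [477.7, -299.0, 93.9]
orientation: [-2.162, -2.279, -0.0]
ft_force: [-0.3, -0.4, -0.1]
width: 0.387
```

Request:
jog_arm(
  deltas="110 0 0 0.9 0 0 0; 110 0 0 1 0 0 0; 110 0 0 1 0 0 0; 110 0 0 0 0 0 0",
)

```text
clock: 7.1
eef_pos: [476.9, -298.5, 62.7]
orientation: [-2.16, -2.277, 0.001]
ft_force: [-0.6, 0.3, 0.7]
width: 0.566
```

```bash
python3 - <<'E'
from h import *
P,th,s=pose(); print(P,th,np.round(s['ft_force'],2),s['width'])
for n in ('scene','wrist'):
  p=shot(n,n+'6')
  im=cv2.resize(p['image'],None,fx=5,fy=5,interpolation=cv2.INTER_CUBIC)
  for h,c in ((0,(0,0,255)),(15,(0,255,0)),(30,(255,0,255))):
    q=proj(p,[P+np.array([0,0,h])])[0]; cv2.circle(im,tuple(np.int32((q+.5)*5)),2,c,-1)
  c=np.int32(q*5); cv2.imwrite(f'pics/{n}6c.png',im[c[1]-300:c[1]+300,c[0]-300:c[0]+300])
E
```

```text
[ 476.92644231 -298.45473735   62.66303022] 1.6234886962504518 [-0.6   0.3   0.65] 0.5663300025556605
```

View pics/scene6c.png

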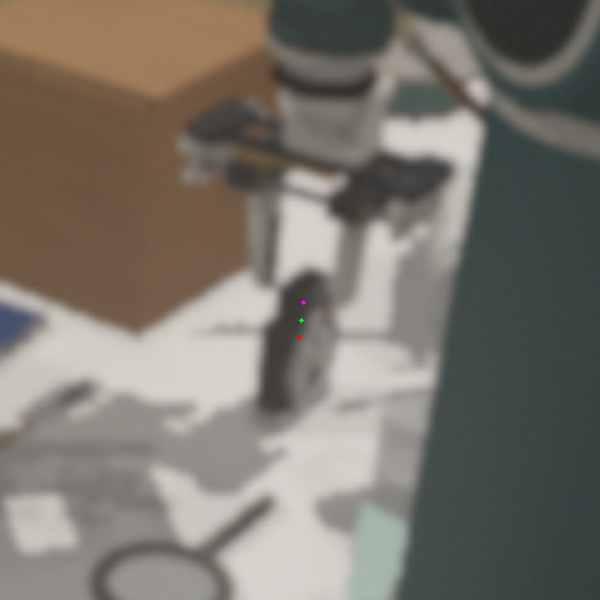

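View pics/wrist6c.png

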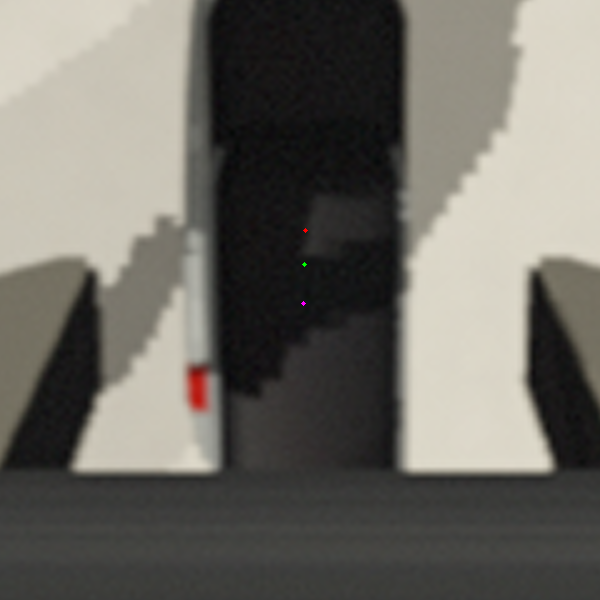

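Request:
jog_arm(
  deltas="255 0 0 0 0 0 0; 255 0 0 0 0 0 0; 255 0 0 0 0 0 0; 255 0 0 0 0 0 0; 255 0 0 0 0 0 0",
  squeeze=25,
)

```text
clock: 7.7
eef_pos: [477.8, -299.0, 65.1]
orientation: [2.162, 2.279, -0.0]
ft_force: [-0.7, 0.3, -0.1]
width: 0.234
```

Request:
jog_arm(
  deltas="255 0 0 0 0 0 0; 255 0 0 0 0 0 0",
)

```text
clock: 7.9
eef_pos: [477.8, -299.1, 65.1]
orientation: [2.162, 2.279, 0.0]
ft_force: [0.1, 0.0, 2.6]
width: 0.232
```

```bash
python3 - <<'E'
from h import *
P,th,s=pose(); print(P,th,np.round(s['ft_force'],2),s['width'])
p=shot('wrist','w7')
im=cv2.resize(p['image'][100:300,230:410],None,fx=4,fy=4,interpolation=cv2.INTER_CUBIC);cv2.imwrite('pics/w7c.png',im[:600])
E
```

```text
[ 477.79983419 -299.05152504   65.08045545] 1.623532545705879 [0.12 0.02 2.57] 0.23235787178632536
```

View pics/w7c.png

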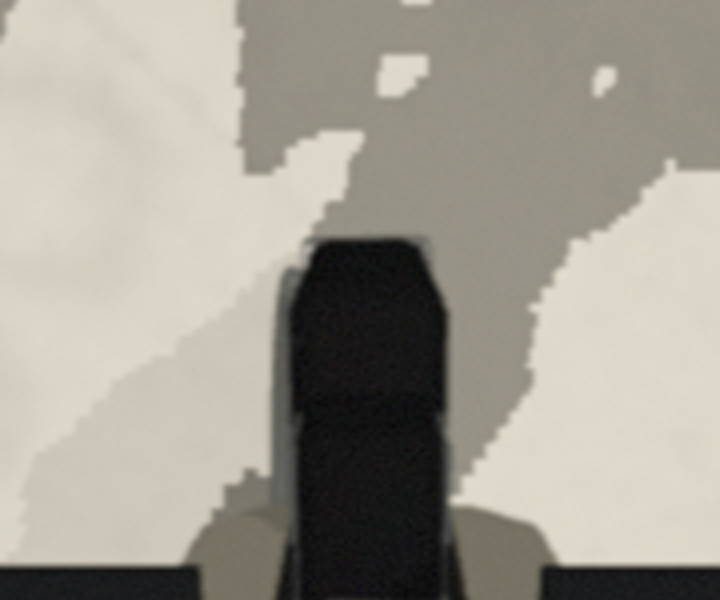

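```bash
python3 - <<'E'
from h import *
plan(255,[((477.8,-299,200),1.6235,5),((400,-80,220),1.87,8),((471,127,220),2.174,7)],np.array([477.8,-299.,65.]),1.6235)
E
```

```text
255 0 0 -2.7 0 0 -0; 255 0 0 -2.7 0 0 -0; 255 0 0 -2.7 0 0 -0; 255 0 0 -2.7 0 0 -0; 255 0 0 -2.7 0 0 -0
255 2.78 -0.83 -0.25 0 0 -0.35; 255 2.81 -0.74 -0.25 0 0 -0.35; 255 2.83 -0.66 -0.25 0 0 -0.35; 255 2.85 -0.57 -0.25 0 0 -0.35; 255 2.87 -0.48 -0.25 0 0 -0.36
255 2.88 -0.39 -0.25 0 0 -0.35; 255 2.89 -0.3 -0.25 0 0 -0.36; 255 2.89 -0.21 -0.25 0 0 -0.35; 255 2.53 1.84 0 0 0 -0.5; 255 2.44 1.95 0 0 0 -0.5
255 2.36 2.05 0 0 0 -0.5; 255 2.27 2.15 0 0 0 -0.5; 255 2.17 2.25 0 0 0 -0.5; 255 2.07 2.35 0 0 0 -0.49; 255 1.96 2.43 0 0 0 -0.5
end [471. 127. 220.] 2.174
```

Request:
jog_arm(
  deltas="255 0 0 -1.5 0 0 0; 255 0 0 -3 0 0 0; 255 0 0 -3 0 0 0; 255 0 0 -3 0 0 0; 255 0 0 -3 0 0 0",
)

```text
clock: 8.45
eef_pos: [477.5, -298.9, 202.0]
orientation: [2.162, 2.279, 0.0]
ft_force: [0.8, 0.3, -1.6]
width: 0.233
```

Request:
jog_arm(
  deltas="255 2.78 -0.83 -0.25 0 0 -0.35; 255 2.81 -0.74 -0.25 0 0 -0.35; 255 2.83 -0.66 -0.25 0 0 -0.35; 255 2.85 -0.57 -0.25 0 0 -0.35; 255 2.87 -0.48 -0.25 0 0 -0.36",
)

```text
clock: 8.95
eef_pos: [428.3, -161.1, 213.4]
orientation: [1.979, 2.439, 0.0]
ft_force: [0.2, 0.4, -2.6]
width: 0.235
```

Request:
jog_arm(
  deltas="255 2.88 -0.39 -0.25 0 0 -0.35; 255 2.89 -0.3 -0.25 0 0 -0.36; 255 2.89 -0.21 -0.25 0 0 -0.35; 255 2.53 1.84 0 0 0 -0.5; 255 2.44 1.95 0 0 0 -0.5",
)

```text
clock: 9.45
eef_pos: [420.0, -19.8, 221.3]
orientation: [1.751, 2.606, 0.001]
ft_force: [0.9, -1.7, -3.1]
width: 0.232
```

Request:
jog_arm(
  deltas="255 2.36 2.05 0 0 0 -0.5; 255 2.27 2.15 0 0 0 -0.5; 255 2.17 2.25 0 0 0 -0.5; 255 2.07 2.35 0 0 0 -0.49; 255 1.96 2.43 0 0 0 -0.5",
)

```text
clock: 9.95
eef_pos: [471.0, 128.3, 220.9]
orientation: [1.458, 2.782, 0.001]
ft_force: [0.9, -0.2, -1.8]
width: 0.239
```

Request:
jog_arm(
  deltas="255 0 0 0 0 0 0; 255 0 0 0 0 0 0; 255 0 0 0 0 0 0",
)

```text
clock: 10.25
eef_pos: [470.8, 126.4, 220.4]
orientation: [1.462, 2.78, -0.0]
ft_force: [-0.3, -0.5, -4.0]
width: 0.232
```

```bash
python3 - <<'E'
from h import *
p=shot('wrist','w8')
P,th,s=pose(); print(P,th,np.round(s['ft_force'],2),s['width'])
shot('scene','s8'); shot('top','t8')
E
```

```text
[470.79266653 126.24380556 220.38196455] 2.173045367938838 [ 0.05  0.02 -2.33] 0.23244155589003956
```

View pics/w8.png

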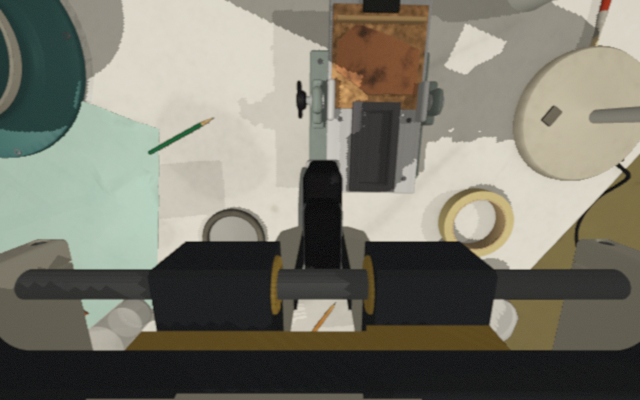

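View pics/s8.png

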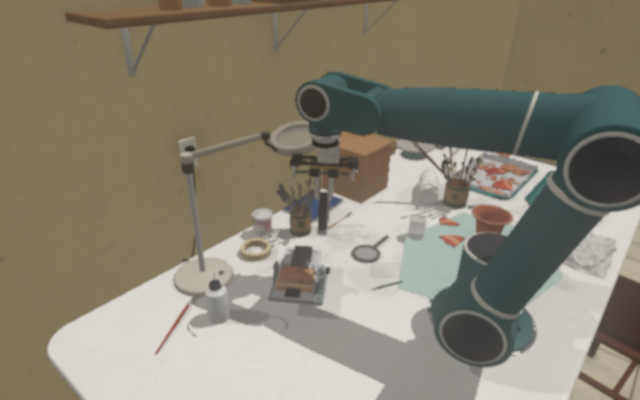

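```bash
python3 - <<'E'
from h import *
p=pickle.load(open('pics/w8.pkl','rb'))
im=cv2.resize(p['image'][0:215,270:470],None,fx=3.7,fy=2.79,interpolation=cv2.INTER_CUBIC)
im=cv2.resize(p['image'][85:205,290:450],None,fx=5,fy=5,interpolation=cv2.INTER_CUBIC)
cv2.imwrite('pics/w8c.png',im)
def cr(x,y,yaw,pts):
    c,s=np.cos(yaw),np.sin(yaw); return np.array([(x+c*a-s*b,y+s*a+c*b,z) for a,b,z in pts])
yaw=.603; h=np.array([497,194])+53*np.array([-np.sin(yaw),np.cos(yaw)])
pts=[(-16.5,-94.5,84),(16.5,-94.5,84),(16.5,-11.5,84),(-16.5,-11.5,84),(-56,-109,80),(56,-109,80),(-95,0,75)]
print(h,proj(p,cr(*h,yaw,pts)).round(1))
E
```

```text
[466.94285541 237.65281273] [[357.6 186.2]
 [384.8 186.2]
 [388.8 114.7]
 [359.8 114.7]
 [324.9 197.1]
 [415.4 197.1]
 [291.5 104.8]]
```

View pics/w8c.png

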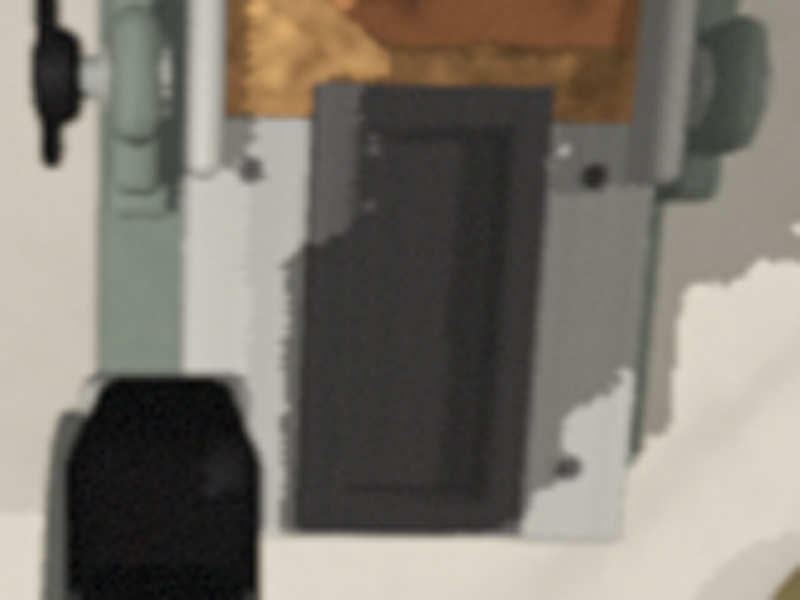

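```bash
python3 - <<'E'
from h import *
p=pickle.load(open('pics/w8.pkl','rb'))
g=cv2.cvtColor(p['image'],cv2.COLOR_BGR2GRAY)[96:196,340:408].astype(float)
g=np.clip((g-30)*3.5,0,255).astype(np.uint8)
cv2.imwrite('pics/w8d.png',cv2.resize(g,None,fx=8,fy=6,interpolation=cv2.INTER_CUBIC))
gg=cv2.cvtColor(p['image'],cv2.COLOR_BGR2GRAY)
for r in (130,150,170): print(r,gg[r,340:410].tolist())
for c in (373,): print(c,gg[95:200,c].tolist())
E
```

```text
130 [182, 181, 181, 181, 181, 182, 183, 184, 182, 177, 161, 122, 90, 92, 94, 91, 90, 89, 83, 73, 61, 53, 55, 56, 55, 59, 53, 55, 52, 53, 55, 54, 56, 55, 56, 54, 53, 54, 55, 54, 52, 47, 44, 42, 43, 43, 43, 46, 39, 39, 42, 46, 54, 53, 54, 55, 55, 57, 77, 104, 119, 124, 122, 121, 121, 122, 124, 123, 122, 122]
150 [183, 182, 181, 182, 183, 183, 173, 144, 113, 94, 77, 57, 54, 58, 54, 55, 54, 55, 52, 56, 54, 55, 55, 55, 55, 55, 53, 51, 54, 53, 53, 56, 54, 54, 56, 56, 57, 55, 53, 46, 46, 43, 44, 44, 45, 44, 40, 41, 42, 45, 49, 52, 56, 56, 56, 54, 67, 95, 117, 122, 122, 121, 122, 122, 122, 124, 123, 124, 124, 123]
170 [164, 181, 183, 184, 183, 164, 123, 103, 98, 82, 56, 51, 56, 56, 53, 53, 55, 55, 55, 56, 55, 53, 55, 53, 53, 53, 51, 56, 55, 56, 57, 54, 56, 56, 54, 54, 55, 53, 52, 47, 40, 44, 47, 43, 45, 41, 41, 42, 46, 53, 54, 55, 56, 54, 59, 81, 107, 121, 122, 121, 122, 124, 149, 175, 187, 189, 188, 189, 188, 187]
373 [81, 89, 93, 92, 94, 92, 85, 64, 57, 58, 54, 53, 55, 56, 53, 50, 46, 46, 52, 54, 56, 56, 55, 56, 56, 55, 56, 55, 56, 57, 55, 56, 55, 59, 55, 55, 56, 55, 56, 56, 53, 53, 58, 55, 55, 56, 54, 54, 56, 55, 53, 56, 54, 56, 54, 54, 54, 55, 54, 54, 54, 53, 56, 53, 56, 55, 54, 55, 54, 55, 53, 54, 51, 56, 52, 56, 57, 54, 53, 57, 54, 53, 56, 56, 55, 54, 55, 48, 49, 51, 53, 56, 55, 55, 56, 56, 87, 160, 208, 215, 214, 215, 214, 214, 215]
```

View pics/w8d.png

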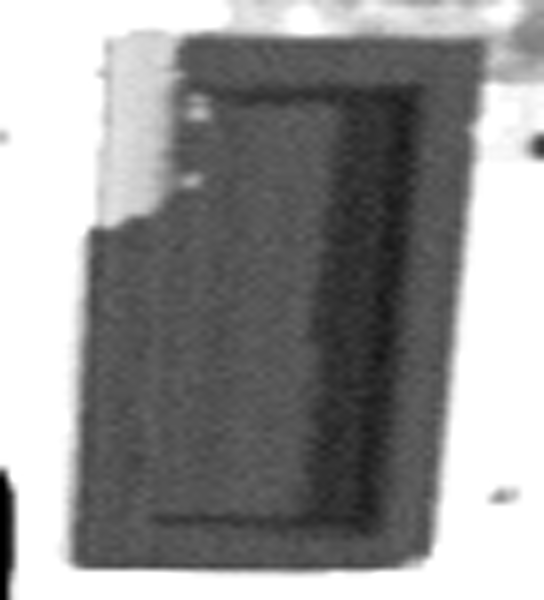

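```bash
cat >> h.py <<'E'
def cr(x,y,yaw,pts):
    c,s=np.cos(yaw),np.sin(yaw); return np.array([(x+c*a-s*b,y+s*a+c*b,z) for a,b,z in pts])
E
python3 - <<'E'
from h import *
from scipy.optimize import least_squares
p=pickle.load(open('pics/w8.pkl','rb'))
obsO=np.array([[353.5,102],[400.7,102.7],[394,190.2],[349,190.2]])
obsI=np.array([[365.6,111.6],[392.2,111.2],[387.5,184.2],[359.4,183.4]])
obsT=np.array([[413.6,192.4]])
def f(q,full=False):
    x,y,yaw,a,b=q; 
    O=[(-a,-53+b,84),(a,-53+b,84),(a,-53-b,84),(-a,-53-b,84)]
    I=[(-16.5,-11.5,84),(16.5,-11.5,84),(16.5,-94.5,84),(-16.5,-94.5,84)]
    P=proj(p,cr(x,y,yaw,O+I+[(56,-109,76),(-95,0,75),(56,-25,76)]))
    r=np.r_[(P[:4]-obsO)[[1,2]].ravel(),(P[:4]-obsO)[[0,3]].ravel(),(P[4:8]-obsI).ravel(),(P[8]-obsT[0])]
    return (P,r) if full else r
s=least_squares(f,[467,237,.6,28,50],loss='soft_l1')
print(s.x.round(3)); P,r=f(s.x,True); print(P.round(1)); print(r.reshape(-1,2).round(1))
x,y,yaw=s.x[:3]; print('pocket',cr(x,y,yaw,[(0,-53,74),(0,108,77)]).round(1))
E
```

```text
[467.316 242.713   0.586  26.955  50.724]
[[353.7 102.1]
 [401.4 103. ]
 [394.3 190.9]
 [350.  190.1]
 [362.6 110.8]
 [391.6 111.4]
 [386.3 183.2]
 [359.  182.8]
 [415.6 194. ]
 [294.2  99.7]
 [422.6 124.4]]
[[ 0.7  0.3]
 [ 0.3  0.7]
 [ 0.2  0.1]
 [ 1.  -0.1]
 [-3.  -0.8]
 [-0.6  0.2]
 [-1.2 -1. ]
 [-0.4 -0.6]
 [ 2.   1.6]]
pocket [[496.6 198.5  74. ]
 [407.6 332.7  77. ]]
```

```bash
python3 - <<'E'
from h import *
p=pickle.load(open('pics/w8.pkl','rb'))
g=cv2.cvtColor(p['image'],cv2.COLOR_BGR2GRAY)
im=np.clip((p['image'].astype(float)-5)*2.2,0,255).astype(np.uint8)
im=cv2.resize(im,None,fx=8,fy=8,interpolation=cv2.INTER_CUBIC)
q=proj(p,gpts(470.8,126.2,.602,155.3)); print(q.round(1))
for k,col in ((0,(0,255,0)),(4,(255,0,255)),(8,(255,255,0))): cv2.polylines(im,[np.int32((q[k:k+4]+.5)*8)],True,col,1)
cv2.imwrite('pics/w8g.png',im[150*8:222*8,280*8:365*8])
for r in (161,163,175,190,200): print(r,g[r,295:350].tolist())
E
```

```text
[[302.5 288.7]
 [300.5 171.1]
 [342.1 171.2]
 [340.  288.7]
 [302.6 286. ]
 [301.3 208.2]
 [341.1 208.2]
 [339.7 286.1]
 [306.5 238.8]
 [305.5 158.4]
 [337.7 158.5]
 [336.5 238.8]]
161 [196, 197, 197, 196, 196, 196, 195, 196, 195, 195, 191, 177, 151, 135, 128, 107, 73, 42, 26, 18, 19, 21, 20, 22, 18, 22, 21, 20, 20, 21, 18, 22, 21, 18, 20, 21, 21, 29, 47, 59, 81, 98, 113, 134, 164, 181, 182, 182, 182, 184, 182, 164, 121, 99, 87]
163 [196, 197, 196, 196, 195, 194, 194, 194, 194, 193, 182, 172, 174, 163, 117, 50, 12, 15, 9, 17, 12, 10, 17, 11, 15, 13, 16, 19, 19, 15, 17, 14, 15, 15, 14, 17, 14, 15, 13, 14, 28, 65, 103, 125, 144, 168, 181, 183, 183, 185, 182, 164, 121, 99, 86]
175 [194, 194, 193, 190, 172, 126, 94, 87, 70, 35, 14, 18, 15, 19, 19, 14, 25, 22, 19, 22, 21, 18, 17, 19, 19, 26, 20, 21, 24, 18, 20, 19, 20, 21, 17, 18, 22, 25, 29, 29, 29, 28, 29, 24, 19, 45, 105, 156, 181, 183, 172, 142, 108, 93, 75]
190 [213, 215, 211, 187, 127, 93, 92, 77, 45, 21, 15, 21, 19, 15, 19, 18, 22, 18, 23, 22, 24, 24, 20, 23, 19, 21, 22, 22, 25, 22, 23, 25, 21, 21, 23, 19, 23, 21, 20, 20, 27, 22, 21, 19, 18, 18, 56, 125, 175, 187, 170, 134, 113, 99, 79]
200 [215, 214, 199, 157, 109, 93, 93, 77, 43, 20, 9, 16, 18, 14, 11, 15, 13, 16, 17, 10, 14, 15, 15, 9, 11, 14, 12, 10, 15, 14, 10, 16, 17, 12, 12, 15, 6, 18, 16, 16, 14, 20, 20, 19, 19, 21, 87, 169, 210, 216, 215, 215, 215, 215, 215]
```

View pics/w8g.png

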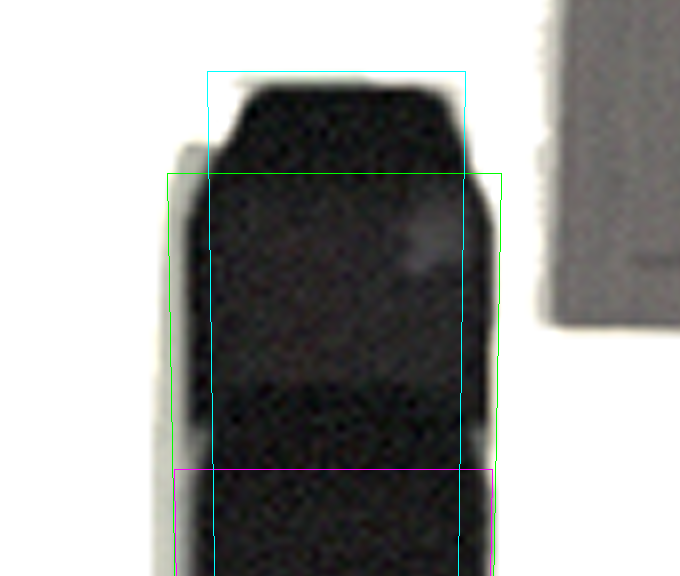

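```bash
python3 - <<'E'
from h import *
plan(255,[((496,199.4,210),2.157,5),((496,199.4,159),2.157,4)],np.array([470.8,126.2,220.4]),2.173)
E
```

```text
255 0.92 1.24 0.21 0 0 0.04; 255 0.93 1.24 0.21 0 0 0.04; 255 0.93 1.24 0.21 0 0 0.03; 255 0.93 1.24 0.21 0 0 0.04; 255 0.94 1.23 0.2 0 0 0.03
255 -0 0 1.28 0 0 0; 255 -0 0 1.27 0 0 0; 255 -0 0 1.28 0 0 0; 255 -0 0 1.27 0 0 0
end [496.  199.4 159. ] 2.157
```

Request:
jog_arm(
  deltas="255 0.92 1.24 0.21 0 0 0.04; 255 0.93 1.24 0.21 0 0 0.04; 255 0.93 1.24 0.21 0 0 0.03; 255 0.93 1.24 0.21 0 0 0.04; 255 0.94 1.23 0.2 0 0 0.03",
)

```text
clock: 10.9
eef_pos: [496.4, 201.5, 209.2]
orientation: [-1.483, -2.769, 0.0]
ft_force: [-0.2, -0.3, -1.7]
width: 0.233
```

Request:
jog_arm(
  deltas="255 0 0 1.28 0 0 0; 255 0 0 1.27 0 0 0; 255 0 0 1.28 0 0 0; 255 0 0 1.27 0 0 0; 255 0 0 0 0 0 0",
)

```text
clock: 11.4
eef_pos: [495.2, 199.6, 156.2]
orientation: [-1.483, -2.768, 0.003]
ft_force: [0.1, -0.4, -2.5]
width: 0.233
```

```bash
python3 - <<'E'
from h import *
p=shot('wrist','w9')
P,th,s=pose(); print(P,th,np.round(s['ft_force'],2),s['width'])
im=np.clip((p['image'].astype(float)-5)*1.8,0,255).astype(np.uint8)
im=cv2.resize(im,None,fx=5,fy=5,interpolation=cv2.INTER_CUBIC)
q=proj(p,gpts(P[0],P[1],th-np.pi/2,P[2]-65.1)); print(q.round(1))
for k,col in ((0,(0,255,0)),(8,(255,255,0))): cv2.polylines(im,[np.int32((q[k:k+4]+.5)*5)],True,col,1)
q=proj(p,cr(467.3,242.7,.586,[(-16.5,-11.5,84),(16.5,-11.5,84),(16.5,-94.5,84),(-16.5,-94.5,84)]))
cv2.polylines(im,[np.int32((q+.5)*5)],True,(0,0,255),1)
cv2.imwrite('pics/w9c.png',im[120*5:240*5,250*5:400*5])
shot('scene','s9')
E
```

```text
[495.61684101 199.75724127 157.55318406] 2.1580494961072825 [-0.19  0.1  -1.15] 0.22946501543791692
[[303.  289.6]
 [300.9 171.3]
 [342.9 171.3]
 [340.8 289.7]
 [303.1 287.1]
 [301.7 208.6]
 [341.8 208.7]
 [340.4 287.1]
 [307.2 239.3]
 [306.1 158.5]
 [338.4 158.6]
 [337.3 239.3]]
```

View pics/w9c.png

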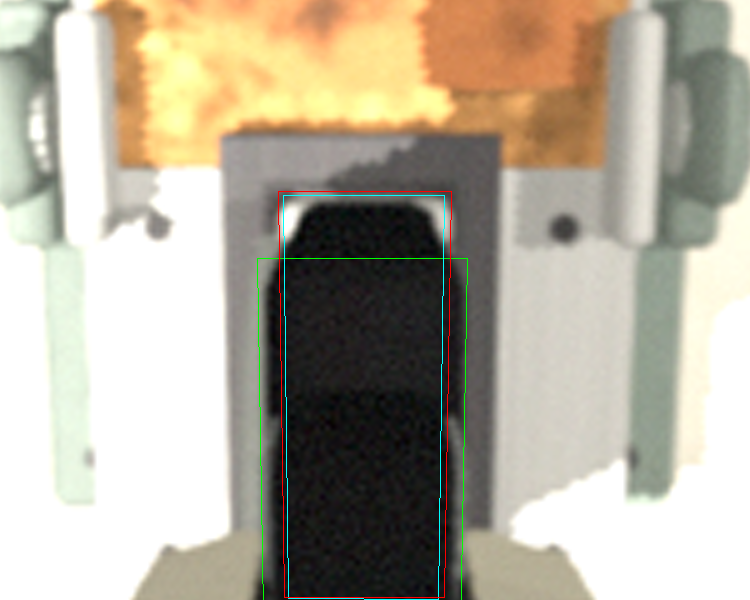

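Request:
jog_arm(
  deltas="255 0.04 -0.02 0.6 0 0 -0.1; 255 0 0 0.4 0 0 0; 255 0 0 0.3 0 0 0; 255 0 0 0.2 0 0 0; 255 0 0 0 0 0 0",
)

```text
clock: 12.0
eef_pos: [497.2, 200.8, 148.0]
orientation: [1.469, 2.772, 0.007]
ft_force: [-4.9, -3.6, 31.3]
width: 0.236
```

Request:
jog_arm(
  deltas="255 0 0 -0.5 0 0 0; 255 0 0 0 0 0 0; 255 0 0 0 0 0 0",
)

```text
clock: 12.3
eef_pos: [495.6, 200.4, 148.2]
orientation: [-1.471, -2.776, 0.0]
ft_force: [1.4, -1.2, 2.6]
width: 0.233
```

```bash
python3 - <<'E'
from h import *
p=shot('wrist','w10')
P,th,s=pose(); print(P,th,s['orientation'],np.round(s['ft_force'],2),np.round(s['ft_torque'],2),s['width'])
im=np.clip((p['image'].astype(float)-5)*1.8,0,255).astype(np.uint8)
im=cv2.resize(im,None,fx=5,fy=5,interpolation=cv2.INTER_CUBIC)
cv2.imwrite('pics/w10c.png',im[120*5:240*5,250*5:400*5])
p=shot('scene','s10')
im=cv2.resize(p['image'][180:310,230:390],None,fx=5,fy=4.6,interpolation=cv2.INTER_CUBIC)
cv2.imwrite('pics/s10c.png',im)
E
```

```text
[495.71873735 200.37191113 148.29797743] 2.167182093929328 [ 1.47070074e+00  2.77593543e+00 -1.52641215e-04] [-0.02 -0.05  1.28] [-0.08 -0.23 -0.03] 0.2353466957547166
```

View pics/w10c.png

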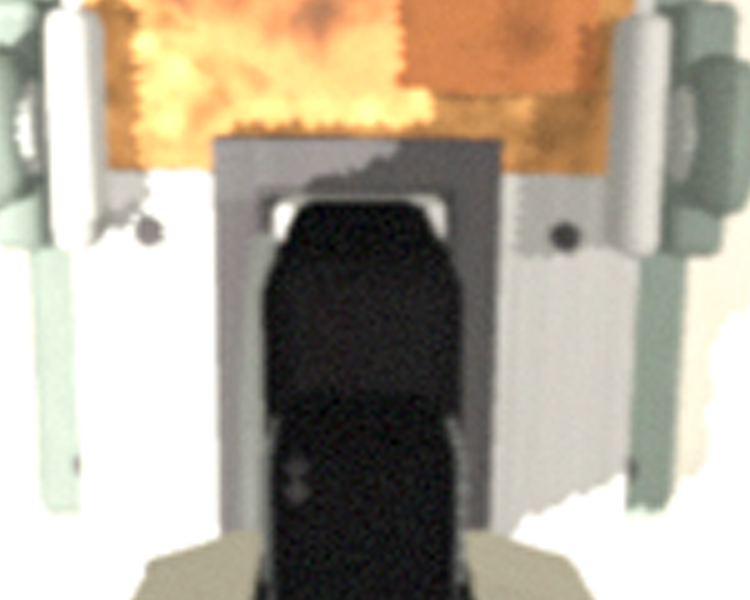

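View pics/s10c.png

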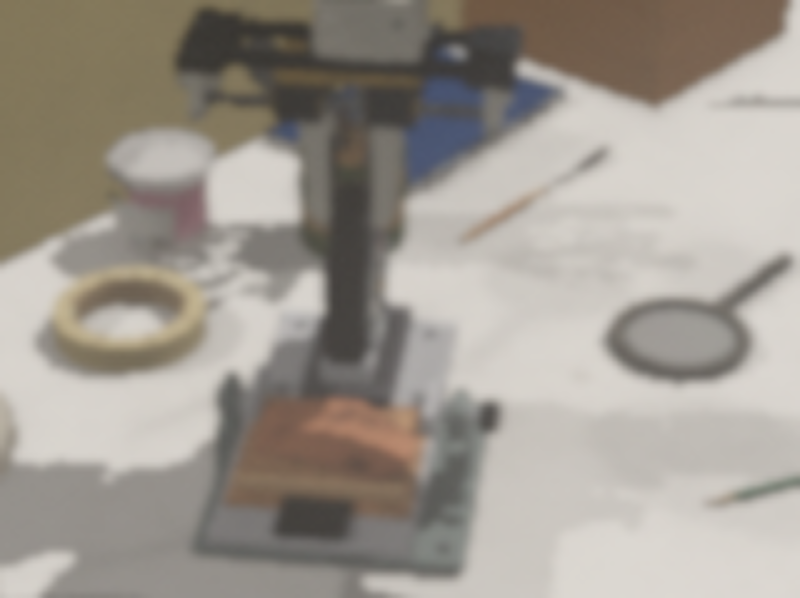

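```bash
python3 - <<'E'
from h import *
p=pickle.load(open('pics/w10.pkl','rb'))
g=cv2.cvtColor(p['image'],cv2.COLOR_BGR2GRAY)
im=np.clip((p['image'].astype(float)-20)*2.2,0,255).astype(np.uint8)
im=cv2.resize(im[140:185,290:355],None,fx=12,fy=12,interpolation=cv2.INTER_CUBIC)
P=np.array([495.72,200.37,148.3]);th=2.1672
q=proj(p,gpts(P[0],P[1],th-np.pi/2,P[2]-65.1))
cv2.polylines(im,[np.int32((q[8:12]+.5-[290,140])*12)],True,(255,255,0),1)
cv2.imwrite('pics/w10d.png',im)
print(g[150:170,308].tolist());print(g[150:170,337].tolist());print(g[150:170,322].tolist()); print(g[163,295:350].tolist())
E
```

```text
[91, 92, 91, 92, 91, 92, 89, 80, 78, 90, 107, 128, 126, 102, 68, 38, 20, 16, 12, 12]
[55, 55, 56, 56, 54, 57, 52, 50, 55, 74, 96, 117, 123, 121, 115, 100, 82, 55, 27, 19]
[95, 92, 90, 80, 60, 55, 53, 52, 55, 62, 37, 16, 16, 17, 16, 8, 14, 11, 13, 14]
[85, 84, 84, 83, 82, 78, 72, 60, 58, 96, 147, 172, 156, 102, 36, 10, 12, 16, 16, 9, 13, 16, 11, 16, 13, 18, 14, 17, 17, 11, 15, 17, 18, 15, 9, 13, 14, 16, 17, 30, 64, 103, 121, 108, 68, 45, 49, 53, 52, 54, 57, 55, 54, 57, 68]
```

View pics/w10d.png

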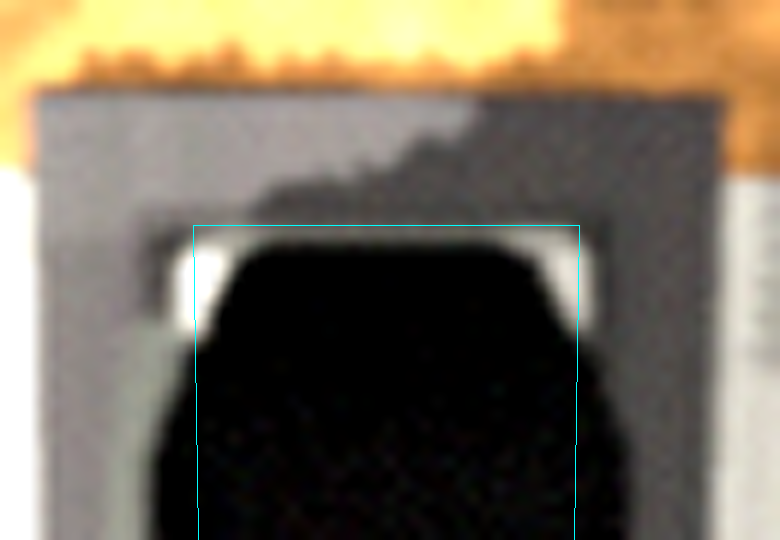

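Request:
jog_arm(
  deltas="255 0 -0.03 -0.6 0 0 0.07; 255 0 0 0 0 0 0; 255 0 0 0 0 0 0",
)

```text
clock: 12.7
eef_pos: [495.4, 200.3, 154.5]
orientation: [-1.479, -2.772, -0.0]
ft_force: [0.1, -0.6, -3.1]
width: 0.236
```

```bash
cat > rd.py <<'E'
from h import *
P,th,s=pose(); R=cv2.Rodrigues(s['orientation'])[0]
print(P.round(2),round(th,4),'F tool',(R.T@s['ft_force']).round(2),'T tool',(R.T@s['ft_torque']).round(3),'w',round(s['width'],3),'t',s['clock'],'ori',(R[:,2]).round(4))
E
python3 rd.py
```

```text
[495.39 200.29 154.54] 2.1611 F tool [-0.56 -0.24  3.13] T tool [-0.125 -0.032 -0.083] w 0.236 t 12.7 ori [-0.e+00  1.e-04 -1.e+00]
```

Request:
jog_arm(
  deltas="255 0 0 0.5 0 0 0; 255 0 0 0.2 0 0 0; 255 0 0 0 0 0 0",
)

```text
clock: 13.0
eef_pos: [495.8, 200.1, 148.0]
orientation: [1.479, 2.771, 0.001]
ft_force: [0.1, -2.0, 5.8]
width: 0.234
```

```bash
python3 rd.py
```

```text
[495.77 200.1  148.04] 2.161 F tool [-1.75 -1.06 -5.79] T tool [ 0.173 -0.366 -0.034] w 0.234 t 13.0 ori [ 1.2e-03 -1.0e-04 -1.0e+00]
```

Request:
jog_arm(
  deltas="255 0 -0.04 0 0 0 0; 255 0 -0.04 0 0 0 0; 255 0 0 0 0 0 0",
)

```text
clock: 13.3
eef_pos: [495.2, 199.9, 148.1]
orientation: [1.479, 2.77, 0.002]
ft_force: [2.3, -0.4, 5.7]
width: 0.237
```

```bash
python3 rd.py
```

```text
[495.24 199.86 148.08] 2.1609 F tool [-1.6   1.66 -5.66] T tool [-0.518 -0.356  0.056] w 0.237 t 13.3 ori [ 1.6e-03  4.0e-04 -1.0e+00]
```

```bash
python3 - <<'E'
from h import *
p=shot('wrist','w11'); P,th,s=pose()
g=cv2.cvtColor(p['image'],cv2.COLOR_BGR2GRAY).astype(float)
im=np.clip((g/120)**.6*255*.9,0,255).astype(np.uint8)
im=cv2.resize(im[140:232,280:360],None,fx=8,fy=6.5,interpolation=cv2.INTER_CUBIC)
cv2.imwrite('pics/w11d.png',im)
q=proj(p,gpts(P[0],P[1],th-np.pi/2,P[2]-65.1)); print(q[[0,1,2,3,8,9,10,11]].round(1).tolist())
for r in (155,163,175,190,205,220,228): print(r,g[r,285:358].astype(int).tolist())
E
```

```text
[[302.7, 288.5], [300.6, 170.9], [342.3, 170.9], [340.2, 288.5], [306.6, 238.6], [305.4, 158.2], [337.6, 158.2], [336.5, 238.6]]
155 [177, 180, 179, 181, 182, 180, 170, 142, 106, 95, 95, 94, 92, 91, 90, 91, 95, 96, 94, 93, 92, 92, 92, 92, 92, 92, 89, 78, 67, 58, 64, 59, 57, 58, 62, 56, 56, 55, 55, 54, 52, 53, 56, 55, 55, 55, 54, 55, 55, 56, 55, 54, 56, 54, 56, 53, 55, 53, 53, 55, 56, 56, 56, 52, 60, 84, 111, 117, 112, 101, 98, 96, 97]
163 [183, 183, 184, 185, 187, 184, 181, 159, 110, 85, 86, 84, 84, 85, 83, 81, 73, 61, 56, 85, 137, 169, 158, 101, 37, 12, 14, 8, 12, 13, 14, 16, 16, 17, 14, 16, 15, 14, 16, 12, 15, 14, 15, 10, 18, 15, 11, 18, 15, 17, 43, 87, 114, 109, 76, 49, 47, 53, 54, 55, 54, 55, 56, 55, 62, 96, 120, 118, 108, 102, 101, 100, 101]
175 [184, 184, 184, 185, 186, 187, 183, 164, 120, 91, 85, 85, 82, 84, 86, 92, 90, 82, 61, 28, 14, 18, 20, 17, 20, 22, 20, 21, 24, 20, 23, 19, 18, 20, 19, 22, 16, 20, 20, 16, 21, 20, 17, 23, 17, 19, 16, 20, 16, 20, 23, 19, 18, 18, 25, 23, 35, 50, 52, 55, 55, 55, 55, 53, 70, 100, 118, 120, 118, 120, 120, 121, 120]
190 [185, 186, 185, 186, 188,
[... 540 characters left out ...]
56, 54, 54, 65, 97, 117, 119, 117, 119, 121, 120, 118, 120]
220 [187, 187, 187, 188, 188, 189, 189, 185, 166, 121, 90, 86, 88, 95, 101, 100, 90, 75, 61, 37, 27, 18, 16, 14, 17, 19, 16, 19, 22, 19, 14, 19, 20, 19, 19, 21, 17, 17, 21, 13, 17, 16, 17, 14, 15, 17, 19, 14, 19, 17, 18, 16, 14, 19, 17, 32, 59, 75, 67, 58, 55, 55, 56, 76, 101, 115, 115, 117, 119, 121, 119, 119, 120]
228 [186, 181, 178, 171, 155, 143, 127, 113, 105, 100, 100, 99, 98, 101, 99, 98, 95, 82, 62, 42, 20, 12, 15, 17, 16, 18, 20, 19, 17, 20, 19, 11, 16, 20, 21, 13, 14, 14, 12, 22, 18, 21, 16, 18, 17, 19, 17, 21, 16, 20, 20, 17, 19, 12, 17, 30, 60, 84, 96, 101, 103, 102, 103, 102, 102, 100, 102, 111, 124, 136, 153, 168, 178]
```

View pics/w11d.png

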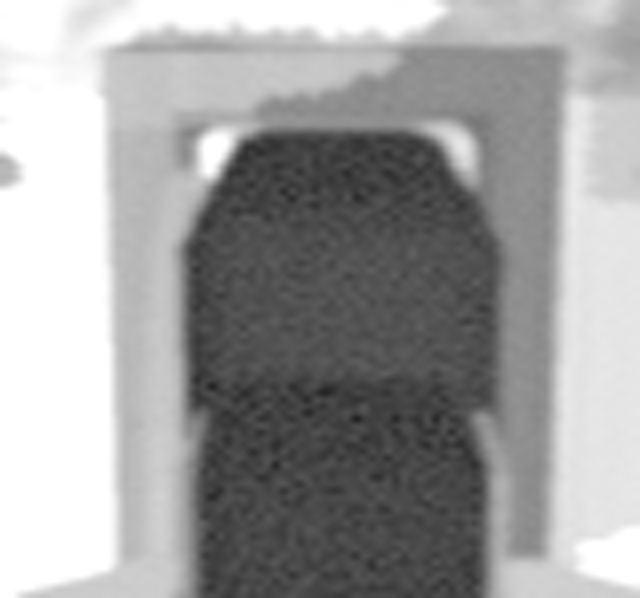

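```bash
python3 - <<'E'
from h import *
p=pickle.load(open('pics/w11.pkl','rb')); P,th,s=pose()
g=cv2.cvtColor(p['image'],cv2.COLOR_BGR2GRAY).astype(int)
for c in (300,306,312,322,336,345): print(c,g[140:168,c].tolist())
for r in (146.5,147,158,158.5,160): print(r,(Rth(th).T@(atz(p,(321,r),84)-P)).round(2)[:2])
p8=pickle.load(open('pics/w8.pkl','rb'))
g8=cv2.cvtColor(p8['image'],cv2.COLOR_BGR2GRAY).astype(int)
for c in (366,376,386): print('w8',c,g8[98:116,c].tolist(),g8[178:196,c].tolist())
R8=Rth(.586+np.pi/2)
for xy in ((380,102.5),(380,111.5),(374,183.5),(374,190.5)): print((R8.T@(atz(p8,xy,84)-np.array([496.6,198.5,84]))).round(1)[:2])
E
```

```text
300 [149, 152, 148, 133, 108, 92, 82, 71, 88, 92, 93, 92, 91, 92, 92, 91, 92, 91, 91, 87, 81, 80, 82, 81, 82, 81, 80, 83]
306 [153, 154, 152, 146, 124, 93, 75, 69, 87, 91, 91, 92, 93, 91, 92, 92, 86, 78, 75, 83, 116, 155, 170, 169, 155, 143, 132, 94]
312 [156, 154, 150, 147, 136, 104, 88, 81, 88, 94, 95, 94, 93, 93, 90, 78, 63, 58, 63, 68, 39, 20, 14, 8, 17, 15, 12, 15]
322 [160, 163, 166, 161, 134, 117, 103, 85, 89, 92, 93, 93, 88, 76, 59, 55, 53, 53, 57, 51, 29, 18, 13, 14, 12, 17, 13, 16]
336 [96, 103, 94, 89, 84, 84, 80, 60, 54, 55, 55, 55, 55, 56, 54, 54, 55, 50, 64, 88, 104, 110, 99, 87, 68, 57, 35, 24]
345 [95, 93, 92, 90, 92, 93, 88, 65, 55, 54, 53, 53, 57, 55, 54, 56, 56, 55, 54, 53, 53, 56, 58, 54, 56, 55, 56, 56]
146.5 [50.81 -0.49]
147 [50.35 -0.49]
158 [40.3 -0.5]
158.5 [39.84 -0.5 ]
160 [38.45 -0.5 ]
w8 366 [144, 134, 102, 77, 60, 54, 56, 56, 56, 56, 56, 55, 50, 50, 57, 56, 62, 62] [55, 53, 54, 54, 46, 51, 51, 56, 56, 55, 56, 55, 52, 91, 162, 208, 216, 214]
w8 376 [103, 107, 107, 96, 68, 56, 57, 55, 57, 54, 56, 56, 51, 46, 46, 52, 57, 57] [52, 52, 53, 52, 46, 46, 51, 53, 54, 56, 52, 53, 54, 83, 156, 208, 215, 215]
w8 386 [95, 89, 85, 77, 62, 55, 58, 57, 55, 56, 57, 56, 50, 45, 42, 46, 45, 46] [40, 42, 40, 40, 44, 45, 47, 49, 54, 54, 51, 53, 56, 96, 166, 208, 215, 214]
[50.9  2.8]
[41.2  3.4]
[-42.    1.7]
[-50.7   2.2]
```

Request:
jog_arm(
  deltas="255 0.02 -0.03 0 0 0 0.05; 255 0.02 -0.03 0 0 0 0; 255 0 0 0 0 0 0",
)

```text
clock: 13.65
eef_pos: [494.7, 199.9, 148.2]
orientation: [1.485, 2.767, 0.002]
ft_force: [2.7, -1.4, 5.1]
width: 0.234
```

```bash
python3 rd.py
```

```text
[494.69 199.88 148.17] 2.1566 F tool [-2.6   1.48 -5.08] T tool [-0.819 -0.604  0.068] w 0.234 t 13.65 ori [ 2.1e-03  4.0e-04 -1.0e+00]
```

```bash
python3 - <<'E'
from h import *
P,th,s=pose()
gy=th-np.pi/2
gp=gpts(P[0]-1.0*np.cos(th),P[1]-1.0*np.sin(th),gy,P[2]-65.1)
for n in ('scene','top'):
  p=shot(n,n+'12')
  im=cv2.resize(p['image'],None,fx=8,fy=8,interpolation=cv2.INTER_CUBIC)
  q=proj(p,gp)
  for k,col in ((0,(0,255,0)),(4,(255,0,255)),(8,(255,255,0))): cv2.polylines(im,[np.int32((q[k:k+4]+.5)*8)],True,col,1)
  o=proj(p,cr(467.3,242.7,.586,[(-16.5,-11.5,84),(16.5,-11.5,84),(16.5,-94.5,84),(-16.5,-94.5,84)]))
  cv2.polylines(im,[np.int32((o+.5)*8)],True,(0,0,255),1)
  o2=proj(p,cr(467.3,242.7,.586,[(-27,-2,84),(27,-2,84),(27,-104,84),(-27,-104,84)]))
  cv2.polylines(im,[np.int32((o2+.5)*8)],True,(0,128,255),1)
  c=np.int32(o.mean(0)*8); cv2.imwrite(f'pics/{n}12c.png',im[c[1]-350:c[1]+150,c[0]-300:c[0]+300])
E
```

```text
(no output)
```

View pics/scene12c.png

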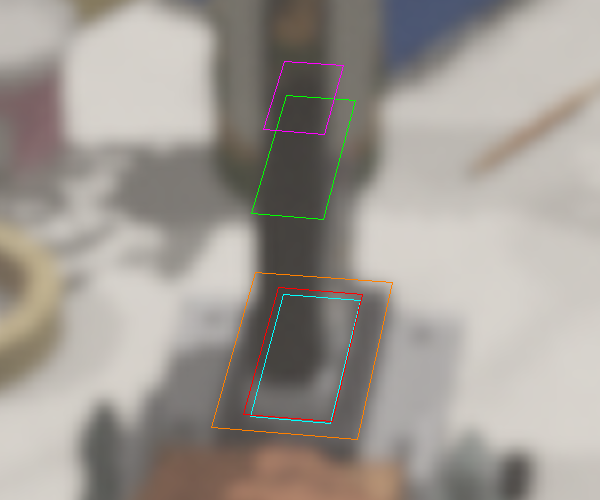

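Request:
jog_arm(
  deltas="255 0 0 0.1 0 0 0; 255 0 0 0.1 0 0 0; 255 0 0 0 0 0 0",
)

```text
clock: 14.05
eef_pos: [495.3, 199.6, 147.6]
orientation: [1.484, 2.765, 0.003]
ft_force: [3.1, -5.2, 16.3]
width: 0.237
```

```bash
python3 rd.py
```

```text
[495.31 199.6  147.57] 2.1564 F tool [ -6.09  -0.19 -16.31] T tool [ 0.006 -0.994 -0.003] w 0.237 t 14.05 ori [ 4.e-03  2.e-04 -1.e+00]
```

Request:
jog_arm(
  deltas="255 -0.06 0 0 0 0 0; 255 -0.06 0 0 0 0 0; 255 0 0 0 0 0 0",
)

```text
clock: 14.35
eef_pos: [495.7, 198.6, 147.2]
orientation: [1.484, 2.766, 0.003]
ft_force: [2.3, -3.4, 14.1]
width: 0.234
```

```bash
python3 rd.py
```

```text
[495.7  198.65 147.2 ] 2.1564 F tool [ -4.13   0.04 -14.08] T tool [-0.057 -0.691 -0.012] w 0.234 t 14.35 ori [ 3.2e-03  3.0e-04 -1.0e+00]
```

Descending along the chamfer (147.57→147.2) with the force still pushing rearward; continue.

Request:
jog_arm(
  deltas="255 -0.07 0 0 0 0 0; 255 -0.07 0 0 0 0 0; 255 0 0 0 0 0 0",
)

```text
clock: 14.65
eef_pos: [496.2, 197.6, 146.7]
orientation: [1.485, 2.766, 0.002]
ft_force: [1.9, -2.9, 11.1]
width: 0.234
```

```bash
python3 rd.py
```

```text
[496.2  197.58 146.75] 2.1565 F tool [ -3.49   0.04 -11.1 ] T tool [-0.09  -0.459 -0.015] w 0.234 t 14.65 ori [ 2.3e-03  3.0e-04 -1.0e+00]
```

Request:
jog_arm(
  deltas="255 -0.07 0 0 0 0 0; 255 -0.07 0 0 0 0 0; 255 0 0 0 0 0 0",
)

```text
clock: 14.95
eef_pos: [496.7, 196.5, 146.3]
orientation: [1.485, 2.767, 0.002]
ft_force: [1.6, -2.6, 8.2]
width: 0.234
```

```bash
python3 rd.py
python3 - <<'E'
from h import *
p=shot('wrist','w13')
g=cv2.cvtColor(p['image'],cv2.COLOR_BGR2GRAY).astype(float)
im=np.clip((g/120)**.6*255*.9,0,255).astype(np.uint8)
cv2.imwrite('pics/w13d.png',cv2.resize(im[140:232,280:360],None,fx=8,fy=6.5,interpolation=cv2.INTER_CUBIC))
E
```

```text
[496.72 196.48 146.28] 2.1566 F tool [-3.07 -0.1  -8.22] T tool [-0.112 -0.172 -0.015] w 0.234 t 14.95 ori [ 1.5e-03  4.0e-04 -1.0e+00]
```

View pics/w13d.png

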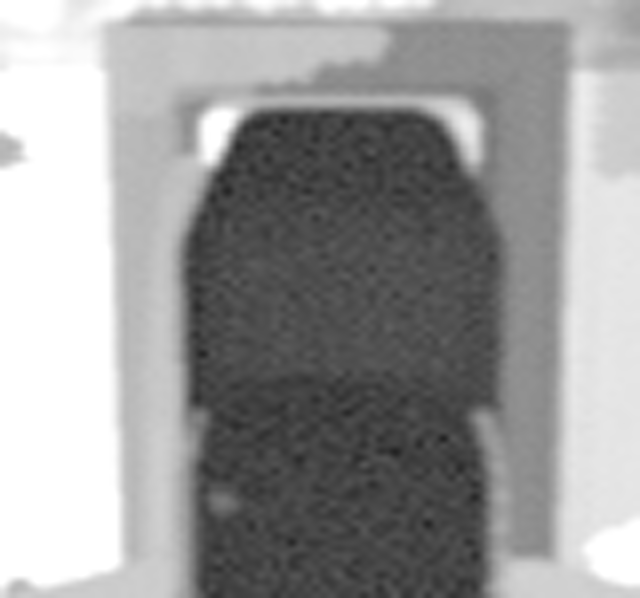

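Request:
jog_arm(
  deltas="255 0.12 0 0 0 0 0; 255 0.12 0 -0.05 0 0 0; 255 0.08 0 -0.1 0 0 0; 255 0 0 0 0 0 0",
)

```text
clock: 15.4
eef_pos: [494.4, 199.1, 146.9]
orientation: [-1.485, -2.768, 0.0]
ft_force: [1.4, -1.8, 1.7]
width: 0.235
```

```bash
python3 rd.py
python3 - <<'E'
from h import *
p=shot('wrist','w14')
g=cv2.cvtColor(p['image'],cv2.COLOR_BGR2GRAY).astype(float)
im=np.clip((g/120)**.6*255*.9,0,255).astype(np.uint8)
cv2.imwrite('pics/w14d.png',cv2.resize(im[140:232,280:360],None,fx=8,fy=6.5,interpolation=cv2.INTER_CUBIC))
E
```

```text
[494.4  199.14 146.95] 2.1568 F tool [-2.31  0.16 -1.7 ] T tool [-0.118 -0.393  0.02 ] w 0.235 t 15.4 ori [-1.e-04 -1.e-04 -1.e+00]
```

View pics/w14d.png

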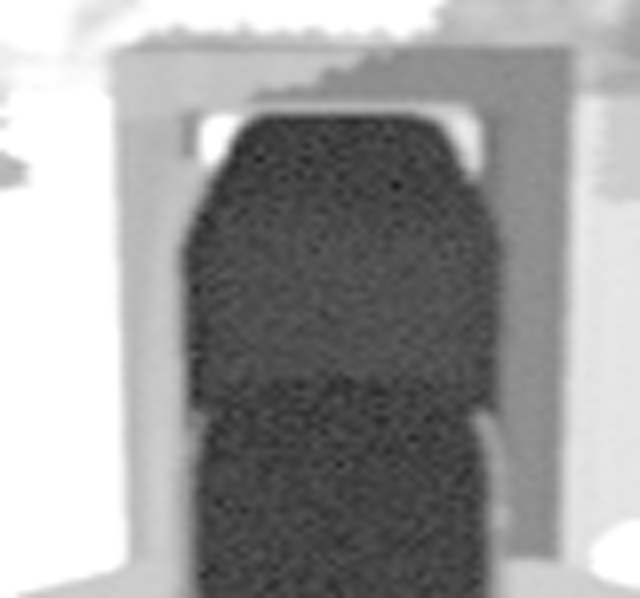

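Request:
jog_arm(
  deltas="255 -0.1 0 -0.4 0 -0.25 0; 255 -0.1 0 -0.3 0 -0.25 0; 255 0 0 0 0 0 0; 255 0 0 0 0 0 0",
)

```text
clock: 15.85
eef_pos: [495.3, 197.8, 154.0]
orientation: [1.466, 2.735, -0.032]
ft_force: [0.4, 0.3, -2.4]
width: 0.233
```

```bash
python3 rd.py
python3 - <<'E'
from h import *
p=shot('wrist','w15')
g=cv2.cvtColor(p['image'],cv2.COLOR_BGR2GRAY).astype(float)
im=np.clip((g/120)**.6*255*.9,0,255).astype(np.uint8)
cv2.imwrite('pics/w15d.png',cv2.resize(im[140:232,280:360],None,fx=8,fy=6.5,interpolation=cv2.INTER_CUBIC))
p=shot('scene','s15')
im=cv2.resize(p['image'][190:290,250:350],None,fx=6,fy=6,interpolation=cv2.INTER_CUBIC)
cv2.imwrite('pics/s15c.png',im)
E
```

```text
[495.31 197.84 153.97] 2.1574 F tool [0.17 0.52 2.38] T tool [-0.088 -0.017 -0.013] w 0.233 t 15.85 ori [ 0.0239 -0.0363 -0.9991]
```

View pics/w15d.png

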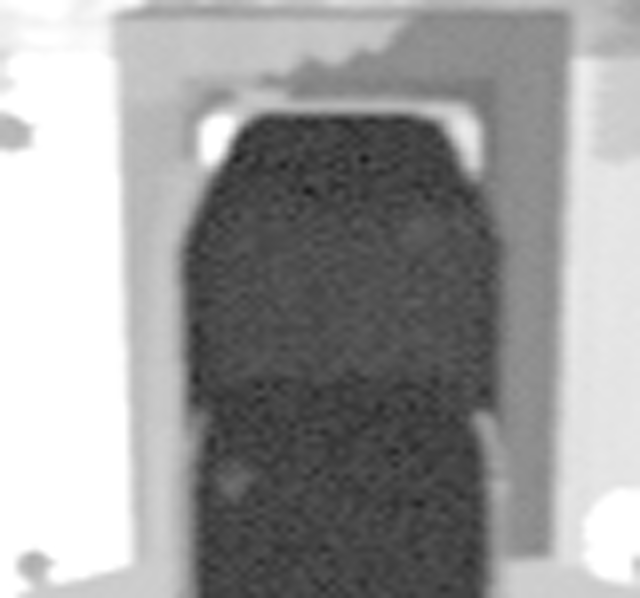

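View pics/s15c.png

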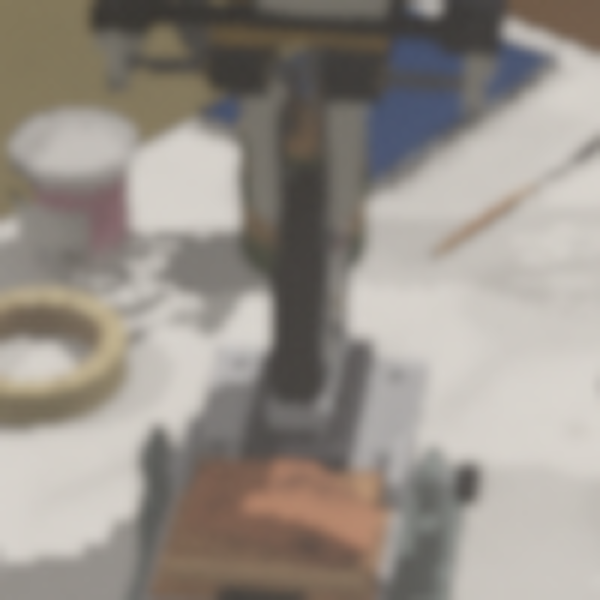

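```bash
python3 - <<'E'
from h import *
p=pickle.load(open('pics/w15.pkl','rb')); P,th,s=pose()
g=cv2.cvtColor(p['image'],cv2.COLOR_BGR2GRAY).astype(int)
for c in (306,336,345,350): print(c,g[136:165,c].tolist())
R=Rth(2.1566)
b=R.T@(atz(p,(322,141.3),84)-P); 
for z in (86,88,90): print('foot',z,(R.T@(atz(p,(322,155.),z)-P)).round(2))
print('block',b.round(2))
for r in (163,190,220): print(r, g[r,290:355].tolist())
E
```

```text
306 [156, 148, 133, 116, 86, 65, 73, 88, 92, 92, 92, 92, 91, 93, 91, 84, 76, 68, 58, 56, 67, 91, 136, 163, 169, 168, 166, 155, 134]
336 [152, 139, 115, 90, 79, 67, 53, 54, 56, 52, 55, 55, 55, 55, 51, 51, 49, 44, 43, 61, 89, 99, 99, 94, 85, 62, 44, 28, 25]
345 [91, 87, 90, 92, 87, 69, 55, 54, 55, 55, 54, 56, 54, 55, 56, 54, 56, 52, 52, 55, 54, 56, 55, 55, 55, 55, 53, 53, 54]
350 [90, 91, 89, 88, 86, 71, 57, 55, 57, 58, 58, 58, 59, 60, 65, 63, 64, 63, 65, 68, 71, 68, 68, 69, 69, 69, 68, 71, 75]
foot 86 [40.22  0.35 67.88]
foot 88 [40.49  0.35 65.88]
foot 90 [40.75  0.35 63.88]
block [52.62  0.34 69.88]
163 [185, 186, 183, 167, 132, 95, 85, 85, 85, 81, 83, 80, 76, 69, 85, 132, 155, 128, 61, 17, 10, 15, 12, 16, 16, 20, 16, 18, 12, 14, 14, 14, 18, 15, 19, 14, 19, 15, 15, 13, 18, 18, 15, 14, 18, 20, 28, 65, 99, 100, 61, 43, 48, 52, 53, 53, 56, 54, 54, 55, 71, 103, 120, 116, 104]
190 [186, 187, 187, 183, 164, 119, 88, 86, 90, 94, 95, 85, 62, 30, 9, 17, 21, 16, 20, 16, 18, 24, 17, 20, 17, 17, 18, 18, 18, 18, 17, 23, 22, 18, 21, 25, 25, 18, 22, 25, 19, 20, 25, 22, 21, 22, 20, 17, 23, 20, 17, 19, 36, 44, 55, 54, 57, 54, 54, 68, 98, 118, 120, 118, 119]
220 [188, 188, 187, 188, 184, 163, 118, 92, 93, 99, 100, 89, 76, 58, 35, 16, 14, 16, 14, 18, 12, 11, 20, 16, 13, 16, 18, 19, 13, 17, 19, 17, 18, 17, 19, 18, 14, 15, 16, 17, 21, 14, 16, 15, 15, 18, 17, 13, 16, 13, 29, 50, 62, 60, 55, 56, 53, 55, 60, 92, 114, 116, 121, 147, 175]
```

Request:
jog_arm(
  deltas="255 0.05 0 0.2 0 0 0; 255 0.02 0 0.3 0 0 0; 255 0.02 0 0.3 0 0 0; 255 0 0 0.1 0 0 0",
  squeeze=55,
)

```text
clock: 16.35
eef_pos: [495.1, 197.9, 144.4]
orientation: [1.467, 2.735, -0.033]
ft_force: [-0.2, -0.1, -2.7]
width: 0.23
```

```bash
python3 rd.py
```

```text
[495.07 197.88 144.44] 2.1568 F tool [ 0.13 -0.17  2.66] T tool [-0.097 -0.019  0.021] w 0.23 t 16.35 ori [ 0.0235 -0.0365 -0.9991]
```

Request:
jog_arm(
  deltas="255 0.01 0 0.2 0 0 0; 255 0.01 0 0.2 0 0 0; 255 0 0 0.1 0 0 0; 255 0 0 0 0 0 0",
)

```text
clock: 16.75
eef_pos: [495.2, 197.9, 139.9]
orientation: [1.467, 2.734, -0.032]
ft_force: [-0.4, -0.6, -2.2]
width: 0.234
```

```bash
python3 rd.py
```

```text
[495.2  197.93 139.87] 2.1568 F tool [-0.19 -0.65  2.2 ] T tool [-0.081  0.012  0.031] w 0.234 t 16.75 ori [ 0.0239 -0.0364 -0.9991]
```

Going in freely. Lower to light floor contact.

Request:
jog_arm(
  deltas="255 0 0 0.1 0 0 0; 255 0 0 0.05 0 0 0; 255 0 0 0 0 0 0",
)

```text
clock: 17.05
eef_pos: [495.4, 197.9, 138.8]
orientation: [1.467, 2.734, -0.032]
ft_force: [0.8, -0.1, -0.7]
width: 0.23
```

```bash
python3 rd.py
```

```text
[495.39 197.86 138.76] 2.1567 F tool [-0.46  0.58  0.72] T tool [-0.037 -0.091  0.029] w 0.23 t 17.05 ori [ 0.0245 -0.0363 -0.999 ]
```

Request:
jog_arm(
  deltas="120 0 0 0 0 0 0; 120 0 0 0 0 0 0; 120 0 0 0 0 0 0; 120 0 0 0 0 0 0; 120 0 0 0 0 0 0",
)

```text
clock: 17.55
eef_pos: [495.3, 197.9, 138.6]
orientation: [1.467, 2.734, -0.032]
ft_force: [-0.1, 0.7, 0.8]
width: 0.523
```

```bash
python3 rd.py
python3 - <<'E'
from h import *
p=shot('wrist','w17'); g=p['image'][120:240,240:400]; cv2.imwrite('pics/w17c.png',cv2.resize(g,None,fx=5,fy=5,interpolation=cv2.INTER_CUBIC))
p=shot('scene','s17')
im=cv2.resize(p['image'][190:290,250:350],None,fx=6,fy=6,interpolation=cv2.INTER_CUBIC)
cv2.imwrite('pics/s17c.png',im)
E
```

```text
[495.31 197.89 138.55] 2.1567 F tool [ 0.62  0.27 -0.81] T tool [-0.087 -0.024 -0.056] w 0.523 t 17.55 ori [ 0.0242 -0.0363 -0.999 ]
```

View pics/w17c.png

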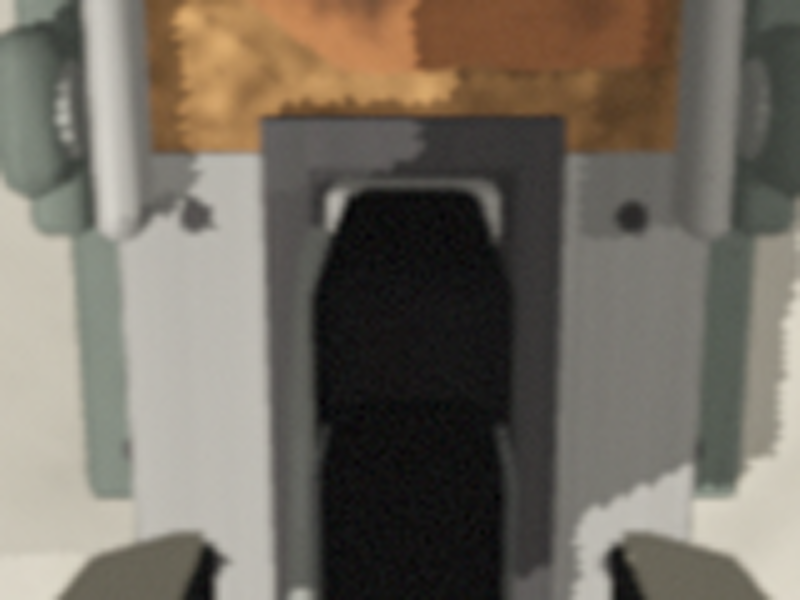

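View pics/s17c.png

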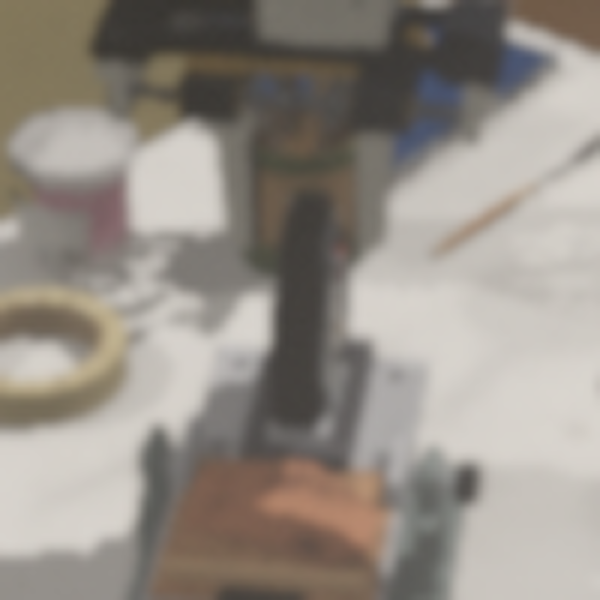

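```bash
python3 - <<'E'
from h import *
for n in ('w1','w2','w3','scene0','top0','wrist6','s2','scene8'):
  try: p=pickle.load(open(f'pics/{n}.pkl','rb'))
  except Exception: continue
  im=p['image'].astype(int); m=(im[...,2]>110)&(im[...,1]<70)&(im[...,0]<70)
  c=proj(p,[(464.7,-299.7,51)])[0]
  ys,xs=np.nonzero(m); d=np.hypot(xs-c[0],ys-c[1])<60; print(n,c.round(),list(zip(xs[d],ys[d]))[:25])
  for r in (29,33,36):
    for fx in (-13,-14.5):
      X=lambda ph:(477.6+fx*np.cos(.051)+r*np.sin(ph)*np.sin(.051), -299.3+fx*np.sin(.051)-r*np.sin(ph)*np.cos(.051), 51+r*np.cos(ph))
      print('  ',r,fx,[proj(p,[X(ph)])[0].round(1).tolist() for ph in (.1,.2,.3,.4,.5)])
E
```

```text
w1 [317. 140.] [(np.int64(316), np.int64(150)), (np.int64(317), np.int64(150)), (np.int64(316), np.int64(151)), (np.int64(317), np.int64(151)), (np.int64(316), np.int64(152)), (np.int64(317), np.int64(152)), (np.int64(316), np.int64(153)), (np.int64(317), np.int64(153))]
   29 -13 [[316.9, 143.6], [316.9, 145.7], [317.0, 147.8], [317.0, 149.7], [317.0, 151.6]]
   29 -14.5 [[315.8, 143.6], [315.8, 145.7], [315.9, 147.8], [315.9, 149.7], [315.9, 151.6]]
   33 -13 [[316.9, 144.0], [316.9, 146.5], [316.9, 148.8], [316.9, 151.1], [317.0, 153.2]]
   33 -14.5 [[315.8, 144.0], [315.8, 146.5], [315.8, 148.8], [315.8, 151.1], [315.9, 153.2]]
   36 -13 [[316.8, 144.4], [316.9, 147.0], [316.9, 149.6], [316.9, 152.1], [316.9, 154.5]]
   36 -14.5 [[315.7, 144.3], [315.7, 147.0], [315.8, 149.6], [315.8, 152.1], [315.8, 154.5]]
w2 [308. 207.] [(np.int64(303), np.int64(234)), (np.int64(304), np.int64(234)), (np.int64(303), np.int64(235)), (np.int64(304), np.int64(235)), (np.int64(303), np.int64(236)), (np.int64(304), np.int64(236)), (np.int64(303), np.int64(237)), (np.int64(304), np.int64(237)), (np.
[... 4525 characters left out ...]
7.1], [302.3, 251.0], [302.5, 254.4]]
   36 -14.5 [[299.5, 238.2], [299.7, 242.9], [299.9, 247.1], [300.1, 251.0], [300.3, 254.4]]
s2 [396. 207.] []
   29 -13 [[396.9, 199.8], [397.2, 199.6], [397.6, 199.5], [397.9, 199.5], [398.2, 199.5]]
   29 -14.5 [[397.2, 199.9], [397.6, 199.8], [397.9, 199.7], [398.2, 199.6], [398.5, 199.7]]
   33 -13 [[397.0, 198.9], [397.4, 198.6], [397.8, 198.5], [398.2, 198.5], [398.5, 198.5]]
   33 -14.5 [[397.4, 199.0], [397.8, 198.8], [398.2, 198.6], [398.5, 198.6], [398.9, 198.6]]
   36 -13 [[397.1, 198.1], [397.6, 197.9], [398.0, 197.8], [398.4, 197.7], [398.8, 197.8]]
   36 -14.5 [[397.5, 198.2], [397.9, 198.0], [398.4, 197.9], [398.8, 197.8], [399.1, 197.9]]
```

Request:
jog_arm(
  deltas="120 0.1 0 -2.5 0 0 0; 120 0.1 0 -3.5 0 0 0; 120 0 0 -2 0 0.26 0; 120 0 0 0 0 0.26 0; 120 0 0 0 0 0 0",
)

```text
clock: 18.15
eef_pos: [492.4, 202.2, 217.9]
orientation: [-1.485, -2.766, -0.002]
ft_force: [-0.2, -0.5, -0.3]
width: 0.526
```

```bash
python3 - <<'E'
from h import *
plan(120,[((404,-28,155),2.1567,8)])
E
```

```text
120 -1.79 -2.51 0.79 0 0 -0; 120 -1.79 -2.51 0.79 0 0 -0; 120 -1.79 -2.51 0.79 0 0 -0; 120 -1.79 -2.51 0.78 0 0 -0; 120 -1.78 -2.51 0.79 0 0 -0
120 -1.79 -2.51 0.78 0 0 -0; 120 -1.78 -2.51 0.79 0 0 -0; 120 -1.79 -2.52 0.78 0 0 -0.01
end [404. -28. 155.] 2.157
```

Request:
jog_arm(
  deltas="255 -1.79 -2.51 0 0 0 0; 255 -1.79 -2.51 0 0 0 0; 255 -1.79 -2.51 0.8 0 0 0; 255 -1.79 -2.51 1 0 0 0; 255 -1.78 -2.51 1 0 0 0",
  squeeze=30,
)

```text
clock: 18.65
eef_pos: [436.1, 57.5, 188.2]
orientation: [-1.484, -2.766, 0.001]
ft_force: [0.7, -0.2, -0.4]
width: 0.149
```

Request:
jog_arm(
  deltas="255 -1.79 -2.51 1.2 0 0 0; 255 -1.78 -2.51 1.2 0 0 0; 255 -1.79 -2.52 1.2 0 0 0; 255 0 0 0 0 0 0",
)

```text
clock: 19.05
eef_pos: [402.0, -29.9, 151.2]
orientation: [-1.487, -2.762, 0.002]
ft_force: [0.1, 0.6, 0.3]
width: 0.004
```

```bash
python3 rd.py; python3 - <<'E'
from h import *
p=shot('wrist','w18')
E
```

```text
[401.96 -29.9  151.19] 2.1537 F tool [ 0.49  0.39 -0.31] T tool [-0.097 -0.098 -0.008] w 0.004 t 19.05 ori [-4.4e-03  9.0e-04 -1.0e+00]
```

View pics/w18.png

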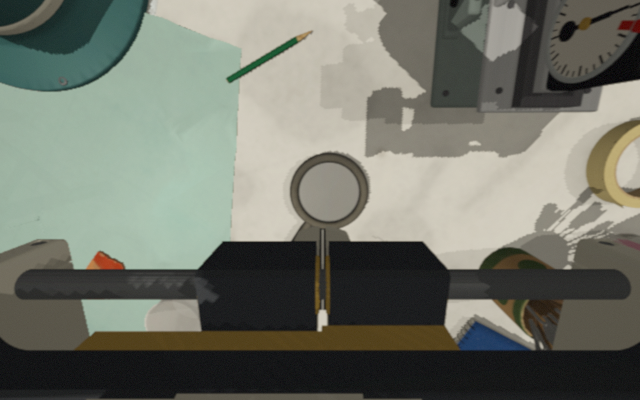

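```bash
cat > dial.py <<'E'
from h import *
import sys
def rect(p,gx,gy,yaw,z0,name,dx=-13.5):
    c,s=np.cos(yaw),np.sin(yaw); S=6; N=40
    # rect image: u to right = gauge -y, v down
    src=[];dst=[]
    for u in (-N,N):
        for v in (-N,N):
            Y=-u;Z=51-v
            src.append(proj(p,[(gx+c*dx-s*Y,gy+s*dx+c*Y,z0+Z)])[0]); dst.append(((u+N)*S,(v+N)*S))
    H=cv2.getPerspectiveTransform(np.float32(src),np.float32(dst))
    im=cv2.warpPerspective(p['image'],H,(2*N*S,2*N*S),flags=cv2.INTER_CUBIC)
    cv2.imwrite(f'pics/{name}.png',im); return im
if __name__=='__main__':
    p=pickle.load(open('pics/w18.pkl','rb'))
    im=rect(p,494.9,198.4,.586,74,'dial18')
    cv2.imwrite('pics/w18c.png',cv2.resize(p['image'][0:100,520:640],None,fx=6,fy=6,interpolation=cv2.INTER_CUBIC))
E
python3 dial.py
```

View pics/dial18.png

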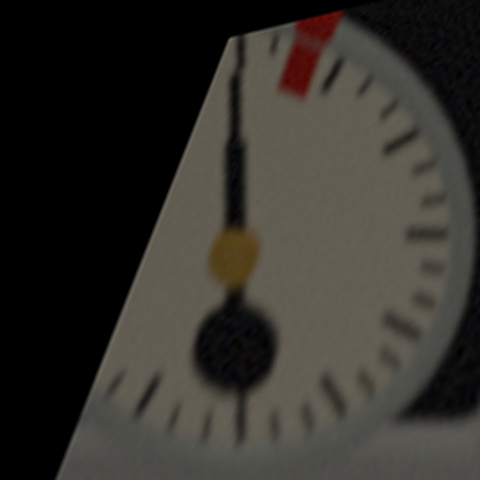

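View pics/w18c.png

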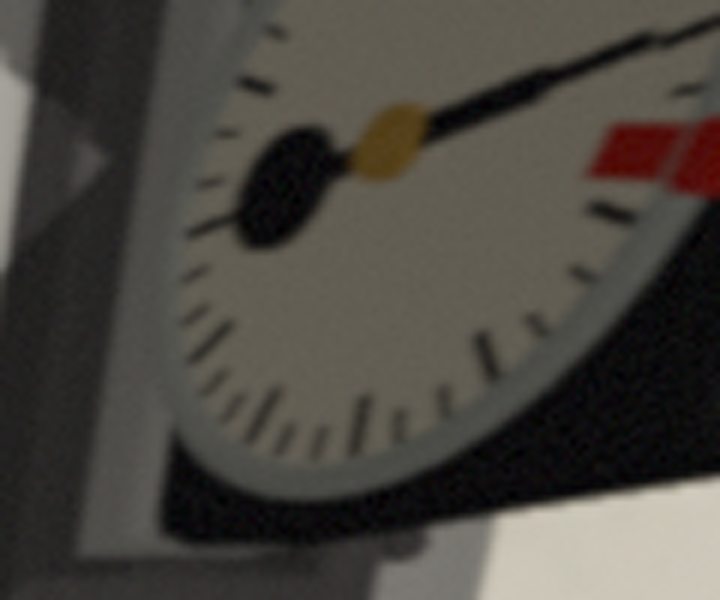

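```bash
python3 - <<'E'
from h import *
plan(255,[((406,333.3,150),2.157,10),((406,333.3,70),2.157,5)],np.array([403.5,-28.5,152.]),2.157)
E
```

```text
255 3 2.02 0.02 0 0 -0; 255 3 2.02 0.02 0 0 -0; 255 3 2.02 0.02 0 0 -0; 255 3 2.02 0.02 0 0 -0; 255 3 2.02 0.02 0 0 -0
255 3 2.02 0.02 0 0 -0; 255 3 2.03 0.02 0 0 -0; 255 3 2.02 0.02 0 0 -0; 255 3 2.03 0.02 0 0 -0; 255 3 2.02 0.02 0 0 -0
255 0 0 1.6 0 0 -0; 255 0 0 1.6 0 0 -0; 255 0 0 1.6 0 0 -0; 255 0 0 1.6 0 0 -0; 255 0 0 1.6 0 0 -0
end [406.  333.3  70. ] 2.157
```

Request:
jog_arm(
  deltas="255 3 2.02 0 0 0 0; 255 3 2.02 0 0 0 0; 255 3 2.02 0 0 0 0; 255 3 2.02 0 0 0 0; 255 3 2.02 0 0 0 0",
)

```text
clock: 19.6
eef_pos: [404.6, 155.5, 154.0]
orientation: [-1.483, -2.767, -0.001]
ft_force: [0.4, -0.9, 0.2]
width: 0.006
```

Request:
jog_arm(
  deltas="255 3 2.02 0 0 0 0; 255 3 2.03 0 0 0 0; 255 3 2.02 0 0 0 0; 255 3 2.03 0 0 0 0; 255 3 2.02 0 0 0 0",
)

```text
clock: 20.1
eef_pos: [405.6, 336.6, 154.0]
orientation: [-1.483, -2.768, -0.0]
ft_force: [0.9, -0.5, 0.9]
width: 0.007
```

Request:
jog_arm(
  deltas="255 0 0 1.6 0 0 0; 255 0 0 1.6 0 0 0; 255 0 0 1.5 0 0 0; 255 0 0 1.5 0 0 0; 255 0 0 0 0 0 0",
)

```text
clock: 20.6
eef_pos: [405.6, 332.9, 90.1]
orientation: [-1.485, -2.765, 0.003]
ft_force: [0.3, -0.2, -0.1]
width: 0.006
```

```bash
python3 rd.py; python3 - <<'E'
from h import *
P,th,s=pose()
p=shot('wrist','w19')
p=shot('scene','s19')
im=cv2.resize(p['image'],None,fx=6,fy=6,interpolation=cv2.INTER_CUBIC)
o=proj(p,cr(466.2,242.5,.586,[(-20,91,77),(20,91,77),(20,125,77),(-20,125,77)]))
cv2.polylines(im,[np.int32((o+.5)*6)],True,(0,0,255),1)
t=proj(p,[P+[0,0,28.5]])[0]; cv2.circle(im,tuple(np.int32((t+.5)*6)),3,(255,0,255),-1)
c=np.int32(o.mean(0)*6); cv2.imwrite('pics/s19c.png',im[c[1]-400:c[1]+180,c[0]-300:c[0]+300])
E
```

```text
[405.64 332.92  90.06] 2.1558 F tool [-0.33  0.11  0.09] T tool [-0.07  -0.084 -0.03 ] w 0.006 t 20.6 ori [-3.4e-03 -4.0e-04 -1.0e+00]
```

View pics/s19c.png

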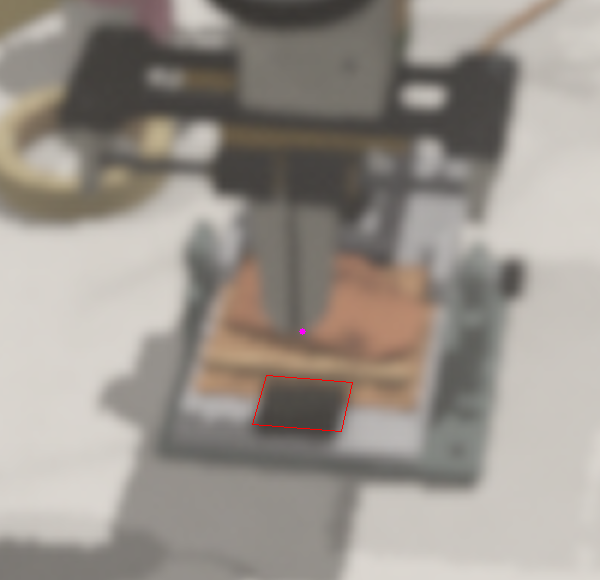

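View pics/w19.png

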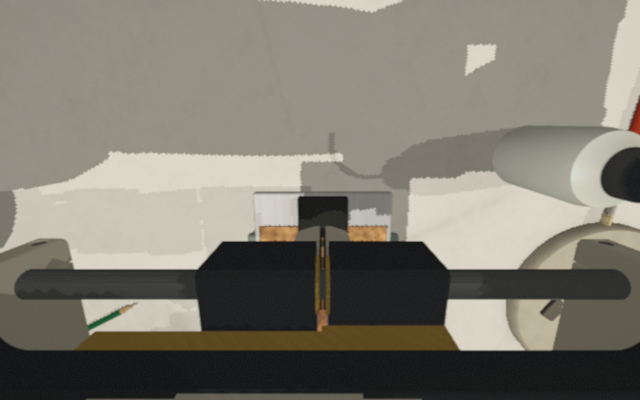

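```bash
python3 - <<'E'
from h import *
P,th,s=pose()
p=pickle.load(open('pics/s19.pkl','rb'))
print('scene tip@77',proj(p,[[P[0],P[1],77]]), 'pad c',proj(p,cr(466.2,242.5,.586,[(0,108,77)])))
w=pickle.load(open('pics/w19.pkl','rb'))
R=Rth(2.157); 
g=cv2.cvtColor(w['image'],cv2.COLOR_BGR2GRAY).astype(int)
print(g[185:245,310].tolist()); print(g[185:230,335].tolist()); print(g[210,290:356].tolist())
for r in (192,197,228,240): print(r,(R.T@(atz(w,(322,r),77)-P)).round(1)[:2])
print('tip front edge px', proj(w,[P+R@np.array([7.5,0,-28.5]),P+R@np.array([0,0,-28.5])]))
E
```

```text
scene tip@77 [[292.20458885 291.0919556 ]] pad c [[292.52070426 290.87571813]]
[143, 134, 122, 125, 128, 120, 109, 102, 108, 115, 110, 62, 25, 24, 24, 25, 26, 24, 29, 28, 25, 25, 25, 29, 23, 29, 29, 29, 27, 25, 23, 29, 23, 31, 32, 44, 47, 45, 47, 45, 44, 53, 79, 96, 98, 99, 97, 100, 98, 98, 97, 97, 98, 98, 99, 91, 52, 23, 22, 23]
[145, 145, 145, 144, 144, 139, 118, 101, 108, 114, 108, 62, 29, 25, 27, 25, 25, 28, 31, 31, 26, 26, 26, 27, 31, 42, 45, 43, 46, 43, 45, 43, 43, 46, 44, 46, 46, 46, 45, 45, 43, 47, 72, 97, 102]
[191, 190, 190, 189, 189, 190, 183, 151, 86, 31, 26, 26, 26, 24, 25, 27, 22, 26, 30, 28, 29, 27, 26, 28, 24, 28, 26, 27, 25, 26, 28, 28, 27, 29, 27, 32, 31, 29, 31, 37, 35, 31, 36, 41, 45, 42, 32, 29, 33, 37, 39, 30, 26, 28, 28, 27, 29, 55, 92, 118, 127, 147, 171, 179, 173, 170]
192 [19.  -0.8]
197 [15.1 -0.8]
228 [-10.3  -0.8]
240 [-20.5  -0.8]
tip front edge px [[323.00909595 224.75093908]
 [323.00937912 235.9270284 ]]
```

Request:
jog_arm(
  deltas="255 0 0 0.9 0 0 0; 255 0 0 0.9 0 0 0; 255 0 0 0.8 0 0 0; 255 0 0 0.6 0 0 0; 255 0 0 0.2 0 0 0",
)

```text
clock: 21.2
eef_pos: [406.1, 334.0, 57.7]
orientation: [-1.484, -2.767, 0.0]
ft_force: [-0.7, 0.3, 0.0]
width: 0.009
```

Request:
jog_arm(
  deltas="255 0 0 0.2 0 0 0; 255 0 0 0.15 0 0 0; 255 0 0 0.15 0 0 0; 255 0 0 0.1 0 0 0; 255 0 0 0.1 0 0 0",
)

```text
clock: 21.7
eef_pos: [406.4, 334.3, 51.7]
orientation: [-1.485, -2.767, -0.002]
ft_force: [1.0, 1.1, -0.2]
width: 0.006
```

```bash
python3 rd.py
```

```text
[406.41 334.27  51.69] 2.1568 F tool [0.31 1.45 0.19] T tool [-0.132 -0.091 -0.019] w 0.006 t 21.7 ori [-8.0e-04  1.6e-03 -1.0e+00]
```

Request:
jog_arm(
  deltas="255 0 0 0.1 0 0 0; 255 0 0 0.1 0 0 0; 255 0 0 0.1 0 0 0; 255 0 0 0.1 0 0 0; 255 0 0 0.1 0 0 0",
)

```text
clock: 22.2
eef_pos: [406.4, 334.2, 46.6]
orientation: [-1.485, -2.767, -0.001]
ft_force: [0.1, -1.0, -0.5]
width: 0.006
```

```bash
python3 rd.py
```

```text
[406.36 334.25  46.58] 2.1567 F tool [-0.86 -0.49  0.53] T tool [-0.084 -0.107 -0.01 ] w 0.006 t 22.2 ori [-0.001   0.0015 -1.    ]
```

Request:
jog_arm(
  deltas="255 0 0 0.1 0 0 0; 255 0 0 0.1 0 0 0; 255 0 0 0.1 0 0 0; 255 0 0 0.1 0 0 0; 255 0 0 0.1 0 0 0",
)

```text
clock: 22.7
eef_pos: [406.4, 334.3, 41.7]
orientation: [-1.485, -2.767, -0.001]
ft_force: [-1.5, -0.6, 1.8]
width: 0.003
```

```bash
python3 rd.py; python3 - <<'E'
from h import *
p=shot('scene','s20')
cv2.imwrite('pics/s20c.png',cv2.resize(p['image'][210:320,240:350],None,fx=5.4,fy=5.4,interpolation=cv2.INTER_CUBIC))
shot('wrist','w20')
E
```

```text
[406.36 334.27  41.74] 2.1567 F tool [ 0.34 -1.53 -1.84] T tool [ 0.065 -0.081  0.035] w 0.003 t 22.7 ori [-9.0e-04  1.5e-03 -1.0e+00]
```

View pics/s20c.png

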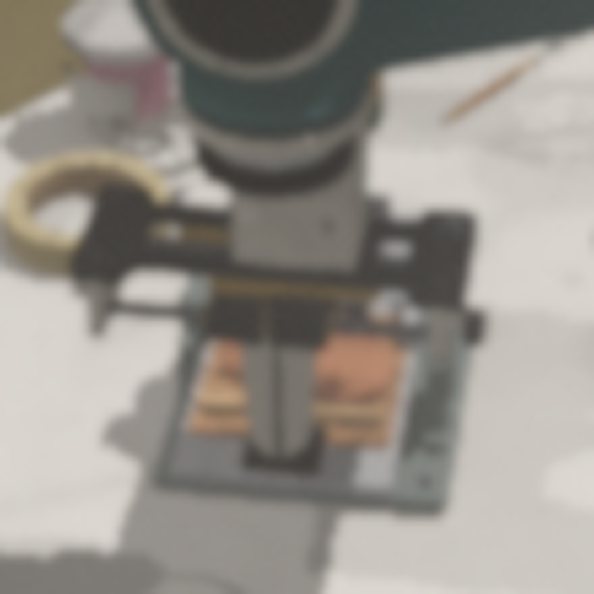

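Request:
jog_arm(
  deltas="255 0 0 0.12 0 0 0; 255 0 0 0.12 0 0 0; 255 0 0 0.12 0 0 0; 255 0 0 0.12 0 0 0; 255 0 0 0.12 0 0 0",
)

```text
clock: 23.3
eef_pos: [406.4, 334.2, 35.6]
orientation: [-1.485, -2.767, -0.001]
ft_force: [0.4, -0.4, 2.2]
width: 0.006
```

Request:
jog_arm(
  deltas="255 0 0 0.12 0 0 0; 255 0 0 0.12 0 0 0; 255 0 0 0.12 0 0 0; 255 0 0 0.12 0 0 0; 255 0 0 0.12 0 0 0",
)

```text
clock: 23.8
eef_pos: [406.4, 334.3, 29.6]
orientation: [-1.484, -2.767, -0.001]
ft_force: [0.6, -1.1, 1.4]
width: 0.004
```

```bash
python3 rd.py; python3 - <<'E'
from h import *
p=shot('scene','s21')
cv2.imwrite('pics/s21c.png',cv2.resize(p['image'][210:320,240:350],None,fx=5.4,fy=5.4,interpolation=cv2.INTER_CUBIC))
E
```

```text
[406.36 334.28  29.56] 2.1568 F tool [-1.23 -0.05 -1.38] T tool [-0.116 -0.438 -0.071] w 0.004 t 23.8 ori [-9.0e-04  1.5e-03 -1.0e+00]
```

View pics/s21c.png

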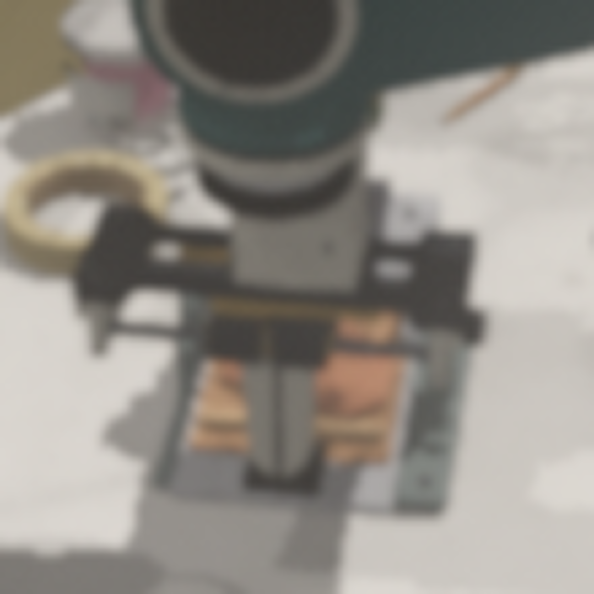

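Request:
jog_arm(
  deltas="255 0 0 0.12 0 0 0; 255 0 0 0.12 0 0 0; 255 0 0 0.12 0 0 0; 255 0 0 0.12 0 0 0; 255 0 0 0.12 0 0 0",
)

```text
clock: 24.35
eef_pos: [406.3, 334.3, 23.6]
orientation: [-1.484, -2.767, -0.001]
ft_force: [1.2, -0.9, 2.7]
width: 0.007
```

Request:
jog_arm(
  deltas="255 0 0 0.12 0 0 0; 255 0 0 0.12 0 0 0; 255 0 0 0.12 0 0 0; 255 0 0 0.1 0 0 0; 255 0 0 0.1 0 0 0",
)

```text
clock: 24.85
eef_pos: [406.3, 334.3, 18.0]
orientation: [-1.484, -2.767, -0.001]
ft_force: [0.4, -0.7, 3.0]
width: 0.002
```

```bash
python3 rd.py; python3 - <<'E'
from h import *
p=shot('scene','s22')
cv2.imwrite('pics/s22c.png',cv2.resize(p['image'][210:320,240:350],None,fx=5.4,fy=5.4,interpolation=cv2.INTER_CUBIC))
shot('wrist','w22')
E
```

```text
[406.3  334.29  17.96] 2.1568 F tool [-0.79  0.01 -2.97] T tool [-0.115 -0.302  0.001] w 0.002 t 24.85 ori [-0.001   0.0014 -1.    ]
```

View pics/s22c.png

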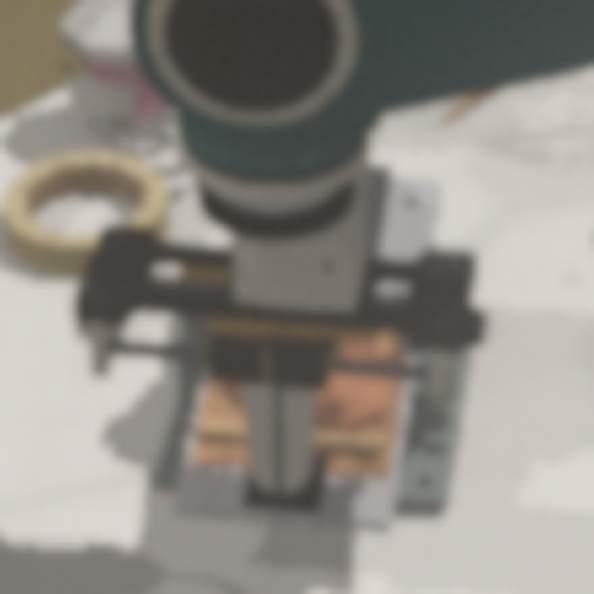

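View pics/w22.png

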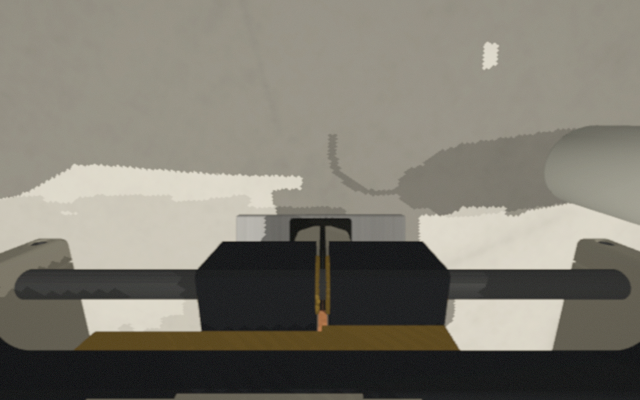

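```bash
cat > tilt.py <<'E'
from h import *
import sys
H=(466.2,242.5,.586)
def tr(t,pts): 
    c,s=np.cos(t),np.sin(t); return [(x,y*c+z*s,75-y*s+z*c) for x,y,z in pts]
def pj(p,t,zl): return proj(p,cr(*H,tr(t,[(-56,127,zl),(56,127,zl),(-20,125,2),(20,125,2)])))
if __name__=='__main__':
  p=pickle.load(open('pics/w19.pkl','rb')); print('w19',[pj(p,0,z).round(1).tolist() for z in (-3,0,2)])
  for n in sys.argv[1:]:
    p=pickle.load(open(f'pics/{n}.pkl','rb'))
    for t in (.2,.25,.28,.31,.34,.37,.4): print(n,t,pj(p,t,0).round(1).tolist())
    g=cv2.cvtColor(p['image'],cv2.COLOR_BGR2GRAY).astype(int)
    print(g[205:240,245].tolist(),g[205:240,400].tolist(),g[205:240,300].tolist())
    for r in (222,): print(g[r,228:250].tolist(),g[r,285:300].tolist(),g[r,345:360].tolist(),g[r,395:425].tolist())
E
python3 tilt.py w22
python3 - <<'E'
from h import *
p=pickle.load(open('pics/w19.pkl','rb'));g=cv2.cvtColor(p['image'],cv2.COLOR_BGR2GRAY).astype(int)
print(g[197,245:265].tolist(),g[197,380:400].tolist(),g[180:205,262].tolist())
E
```

```text
w19 [[[251.3, 191.9], [393.1, 191.9], [296.3, 195.8], [347.9, 195.8]], [[250.4, 192.7], [394.0, 192.8], [296.3, 195.8], [347.9, 195.8]], [[249.8, 193.3], [394.6, 193.3], [296.3, 195.8], [347.9, 195.8]]]
w22 0.2 [[230.0, 214.1], [410.1, 214.2], [287.5, 217.7], [352.5, 217.7]]
w22 0.25 [[233.2, 213.5], [407.0, 213.6], [288.7, 216.8], [351.5, 216.8]]
w22 0.28 [[235.0, 213.3], [405.3, 213.4], [289.4, 216.5], [350.9, 216.5]]
w22 0.31 [[236.8, 213.4], [403.6, 213.5], [290.0, 216.4], [350.3, 216.4]]
w22 0.34 [[238.4, 213.6], [402.0, 213.7], [290.7, 216.4], [349.7, 216.4]]
w22 0.37 [[240.0, 213.9], [400.5, 214.0], [291.3, 216.6], [349.2, 216.7]]
w22 0.4 [[241.6, 214.4], [399.0, 214.5], [291.8, 217.0], [348.7, 217.0]]
[201, 201, 202, 202, 201, 202, 202, 202, 193, 159, 126, 146, 170, 179, 179, 179, 178, 179, 179, 178, 179, 179, 178, 178, 178, 178, 178, 178, 179, 179, 178, 178, 178, 178, 179] [148, 149, 148, 148, 147, 148, 147, 149, 142, 116, 108, 119, 127, 131, 131, 130, 130, 129, 130, 131, 130, 130, 130, 130, 131, 129, 130, 130, 130, 131, 130, 131, 129, 130, 130] [148, 147, 137, 124, 121, 121
[... 152 characters left out ...]
0, 201, 201, 194, 181, 179, 181, 181, 181, 180, 180, 180, 178, 179, 179, 182, 182, 182] [106, 106, 106, 100, 74, 41, 18, 22, 22, 19, 22, 24, 19, 26, 21] [26, 27, 28, 30, 25, 39, 79, 114, 127, 128, 128, 127, 128, 127, 127] [131, 131, 129, 130, 130, 129, 130, 131, 133, 135, 139, 147, 149, 149, 148, 148, 147, 148, 148, 149, 148, 148, 153, 175, 201, 211, 217, 217, 218, 217]
[199, 199, 199, 199, 198, 200, 198, 192, 189, 200, 209, 208, 209, 209, 207, 206, 207, 209, 211, 210] [120, 119, 119, 120, 121, 121, 122, 123, 123, 121, 124, 126, 135, 142, 147, 147, 147, 147, 147, 147] [216, 216, 215, 215, 215, 215, 210, 201, 199, 198, 192, 155, 121, 150, 185, 207, 210, 209, 209, 210, 209, 209, 209, 209, 209]
```

Request:
jog_arm(
  deltas="255 0 0 0.11 0 0 0; 255 0 0 0.11 0 0 0; 255 0 0 0.11 0 0 0; 255 0 0 0.11 0 0 0; 255 0 0 0.11 0 0 0",
)

```text
clock: 25.45
eef_pos: [406.3, 334.3, 12.4]
orientation: [-1.484, -2.767, -0.001]
ft_force: [0.5, -1.1, 2.2]
width: 0.006
```

Request:
jog_arm(
  deltas="255 0 0 0.11 0 0 0; 255 0 0 0.11 0 0 0; 255 0 0 0.1 0 0 0; 255 0 0 0.1 0 0 0; 255 0 0 0.07 0 0 0",
)

```text
clock: 25.95
eef_pos: [406.3, 334.3, 7.5]
orientation: [-1.484, -2.767, -0.001]
ft_force: [0.0, -0.7, 2.8]
width: 0.008
```

```bash
python3 rd.py; python3 - <<'E'
from h import *
p=shot('scene','s23')
cv2.imwrite('pics/s23c.png',cv2.resize(p['image'][200:320,240:350],None,fx=5,fy=5,interpolation=cv2.INTER_CUBIC))
p=shot('wrist','w23'); cv2.imwrite('pics/w23c.png',cv2.resize(p['image'][200:250,220:420],None,fx=4,fy=4,interpolation=cv2.INTER_CUBIC))
for n in ('sherd','needle','red_band'):
  print(n,[(a['xy'],round(a['confidence'],2)) for a in spotter.recognise(p,n)[:2]])
E
python3 tilt.py w23
```

```text
[406.29 334.28   7.55] 2.1568 F tool [-0.56 -0.37 -2.81] T tool [-0.095 -0.239 -0.054] w 0.008 t 25.95 ori [-0.001   0.0014 -1.    ]
sherd [([319.9, 322.4], 0.43)]
needle []
red_band []
w19 [[[251.3, 191.9], [393.1, 191.9], [296.3, 195.8], [347.9, 195.8]], [[250.4, 192.7], [394.0, 192.8], [296.3, 195.8], [347.9, 195.8]], [[249.8, 193.3], [394.6, 193.3], [296.3, 195.8], [347.9, 195.8]]]
w23 0.2 [[224.4, 219.3], [415.4, 219.3], [285.4, 223.1], [354.4, 223.1]]
w23 0.25 [[228.0, 218.4], [411.9, 218.5], [286.7, 221.9], [353.2, 221.9]]
w23 0.28 [[230.0, 218.1], [410.0, 218.2], [287.5, 221.5], [352.5, 221.5]]
w23 0.31 [[232.0, 218.0], [408.1, 218.1], [288.2, 221.2], [351.9, 221.3]]
w23 0.34 [[233.8, 218.2], [406.4, 218.2], [288.9, 221.2], [351.3, 221.2]]
w23 0.37 [[235.6, 218.4], [404.7, 218.5], [289.6, 221.3], [350.7, 221.4]]
w23 0.4 [[237.3, 218.9], [403.0, 219.0], [290.2, 221.6], [350.1, 221.7]]
[201, 201, 202, 202, 201, 201, 201, 201, 201, 201, 199, 200, 201, 200, 190, 139, 132, 156, 168, 169, 169, 170, 170, 169, 169, 168, 169, 169, 168, 168, 168, 169, 168, 168, 170] [149, 149, 148, 148, 149, 148, 149, 148, 148, 150, 148, 147, 148, 148, 141, 116, 114, 125, 129, 129, 130, 128, 129, 129, 128, 130, 130, 130, 129, 129, 127, 128, 129, 128, 129] [149, 149, 149, 149, 149, 148, 148, 148, 143, 130, 123, 121, 122, 121, 117, 107, 103, 84, 43, 22, 24, 22, 22, 24, 34, 65, 93, 100, 101, 100, 100, 99, 100, 100, 100]
[201, 201, 202, 202, 202, 201, 201, 200, 190, 171, 159, 158, 158, 158, 158, 159, 157, 156, 157, 158, 161, 161] [103, 103, 104, 106, 106, 102, 93, 87, 80, 81, 81, 80, 79, 80, 81] [92, 94, 94, 103, 111, 119, 122, 123, 123, 124, 123, 120, 120, 120, 121] [123, 124, 123, 123, 124, 125, 126, 128, 132, 140, 147, 148, 148, 149, 148, 148, 148, 148, 148, 150, 160, 171, 173, 177, 191, 205, 199, 178, 164, 152]
```

View pics/s23c.png

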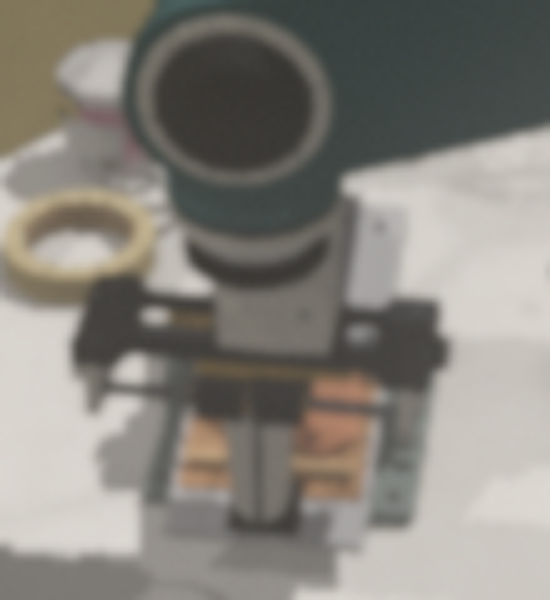

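View pics/w23c.png

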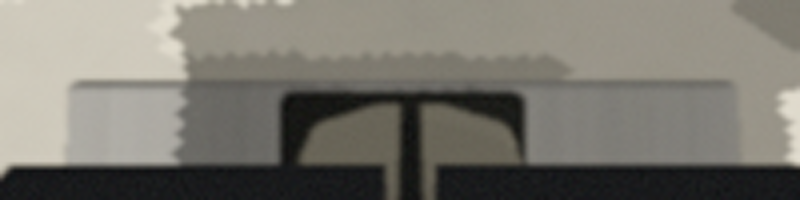

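Request:
jog_arm(
  deltas="255 0 0 0.05 0 0 0; 255 0 0 0.05 0 0 0; 255 0 0 0 0 0 0; 255 0 0 0 0 0 0; 255 0 0 0 0 0 0",
)

```text
clock: 26.7
eef_pos: [406.3, 334.3, 6.7]
orientation: [-1.485, -2.767, -0.001]
ft_force: [0.8, -0.6, 2.9]
width: 0.003
```

Request:
jog_arm(
  deltas="255 0 0 0 0 0 0; 255 0 0 0 0 0 0; 255 0 0 0 0 0 0; 255 0 0 0 0 0 0; 255 0 0 0 0 0 0",
)

```text
clock: 27.2
eef_pos: [406.3, 334.3, 6.7]
orientation: [-1.484, -2.767, -0.001]
ft_force: [0.0, -0.2, 2.6]
width: 0.007
```

```bash
python3 rd.py; python3 - <<'E'
from h import *
from tilt import tr,H
p=shot('scene','s24'); 
for t,n in ((0,'s19'),(.36,'s24')):
  q=pickle.load(open(f'pics/{n}.pkl','rb'))
  im=cv2.resize(q['image'],None,fx=7,fy=7,interpolation=cv2.INTER_CUBIC)
  for pts in ([(-56,-109,0),(56,-109,0),(56,127,0),(-56,127,0)],[(-20,91,2),(20,91,2),(20,125,2),(-20,125,2)]):
    o=proj(q,cr(*H,tr(t,pts))); cv2.polylines(im,[np.int32((o+.5)*7)],True,(0,0,255),1)
  for d,c in ((43,(255,0,0)),(50,(0,255,0)),(60,(0,255,255))):
    o=proj(q,cr(*H,tr(t,[(-50,108-d,0),(50,108-d,0)]))); cv2.polylines(im,[np.int32((o+.5)*7)],False,c,1)
  cv2.imwrite(f'pics/{n}s.png',im[225*7:305*7,255*7:340*7])
w=shot('top','t24'); cv2.imwrite('pics/t24c.png',cv2.resize(w['image'][170:270,210:330],None,fx=6,fy=6,interpolation=cv2.INTER_CUBIC))
E
```

```text
[406.33 334.31   6.67] 2.1568 F tool [-0.16 -0.07 -2.59] T tool [-0.15  -0.164 -0.065] w 0.007 t 27.2 ori [-9.0e-04  1.5e-03 -1.0e+00]
```

View pics/s24s.png

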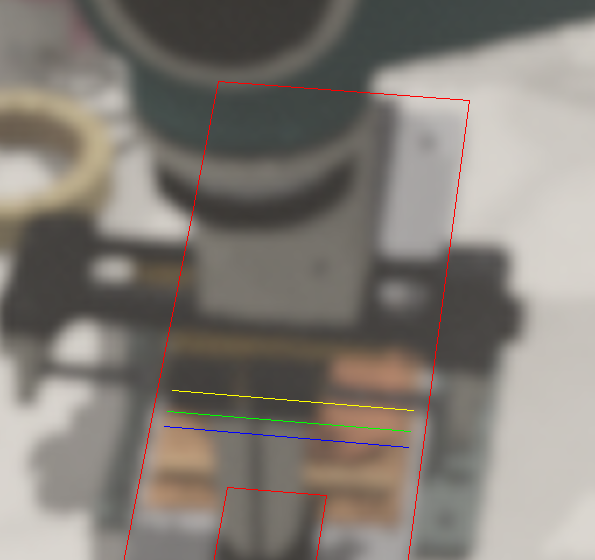

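View pics/s19s.png

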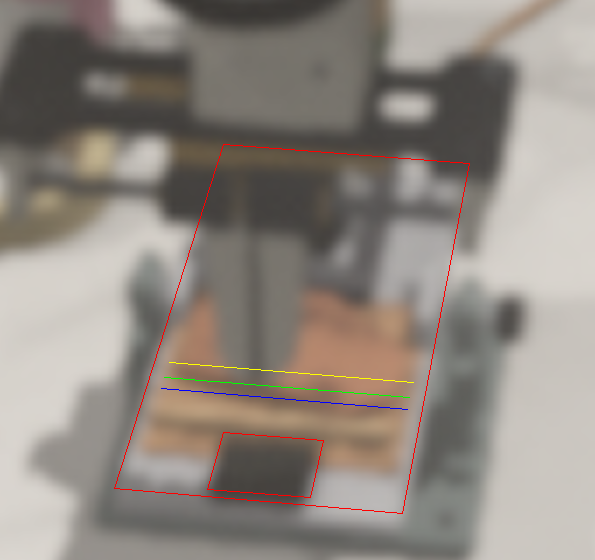

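View pics/t24c.png

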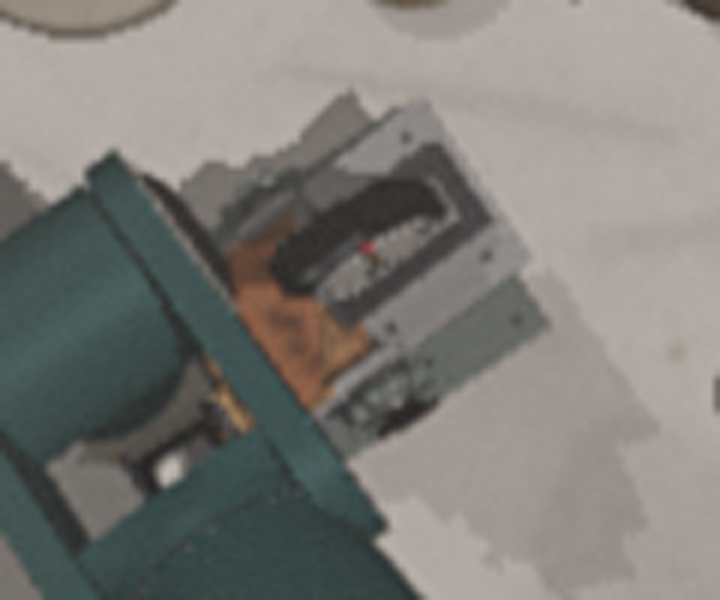

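Request:
jog_arm(
  deltas="255 0 0 0 0 0 0; 255 0 0 0 0 0 0; 255 0 0 0 0 0 0; 255 0 0 0 0 0 0; 255 0 0 0 0 0 0",
)

```text
clock: 27.8
eef_pos: [406.3, 334.3, 6.6]
orientation: [-1.485, -2.767, -0.001]
ft_force: [-0.4, -0.8, 1.8]
width: 0.005
```

Request:
jog_arm(
  deltas="255 0 0 0 0 0 0; 255 0 0 0 0 0 0; 255 0 0 0 0 0 0; 255 0 0 0 0 0 0; 255 0 0 0 0 0 0",
)

```text
clock: 28.3
eef_pos: [406.3, 334.3, 6.7]
orientation: [-1.484, -2.767, -0.001]
ft_force: [0.7, -0.1, 2.0]
width: 0.005
```

```bash
python3 rd.py; python3 - <<'E'
from h import *
from tilt import tr,H
p=pickle.load(open('pics/t24.pkl','rb'))
im=p['image'].astype(int); m=(im[...,2]>130)&(im[...,1]<75)&(im[...,0]<75)
ys,xs=np.nonzero(m[170:270,210:330]); print('red px',list(zip(xs+210,ys+170)))
for t in (.25,.3,.35,.4,.45):
  b=.367; pts=[(-13.5,-53-33*np.sin(b),-1+51+33*np.cos(b)),(-13.5,-53,50),(-56,-109,-2),(56,-109,-2)]
  print(t,proj(p,cr(*H,tr(t,pts))).round(1).tolist())
E
```

```text
[406.33 334.32   6.69] 2.1568 F tool [-0.5   0.53 -2.  ] T tool [-0.011 -0.218 -0.034] w 0.005 t 28.3 ori [-9.0e-04  1.5e-03 -1.0e+00]
red px [(np.int64(271), np.int64(211))]
0.25 [[274.3, 208.7], [274.1, 211.2], [298.9, 212.4], [280.6, 185.2]]
0.3 [[273.0, 209.4], [273.3, 211.6], [298.5, 212.4], [280.1, 185.1]]
0.35 [[271.6, 210.2], [272.4, 212.0], [298.1, 212.4], [279.6, 185.0]]
0.4 [[270.3, 211.0], [271.5, 212.5], [297.5, 212.4], [279.0, 184.9]]
0.45 [[268.9, 211.8], [270.6, 213.0], [296.9, 212.5], [278.4, 185.0]]
```

```bash
python3 -c "
from h import *
print(ctrl.finish_job())"
```

```text
the job is handed in; nothing more can be done
None
```

The angle gauge is seated in the cradle pocket with its dial on the lock-knob side, and the arm is holding the tray down by its pad. I handed the job in at 28.3 s of the 51 s; no verdict was reported.

**Seating:**
- The first grip closed above the neck, because the real fingertips sit about 28 mm higher than the reported TCP. I corrected for that and gripped it on the second try.
- The foot first caught on the pocket's rim, briefly at 31 N. I lifted it and set it upright again, and it then went in freely.
- After release, a picture showed the gauge standing upright in the pocket with the needle at zero.

**Red band:** I measured its middle at about 0.37 rad from a wrist-camera view of the dial.

**Last checks before handing in:**
- **Tilt:** I could not see the needle itself against the band during the final press, because the arm blocks that view, so the tilt comes from indirect estimates. The wrist pictures gave about 0.335 to 0.35 rad just before the last 1 mm of press. The scene view gave about 0.36 rad, the red mark in the top view 0.36 to 0.40, and the tip height about 0.35 to 0.38. All of these are inside the band (about 0.28 to 0.45 rad).
- **Push and stillness:** the pad pushed back with about 2 to 3 N, and the arm held still for about 2 s so the needle could settle.
- **Sherd:** it still looked in place behind the ledge. I judged this by eye and did not measure its distance from the pad.
- **Other things on the bench:** I kept clear of them, but did not measure their positions again at the end.

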